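# Load an anodised test piece and show it to the inspection camera

## Task

Stand the blue test piece fully down in the slot of the white dip holder and swing the holder's red-knobbed lever fully shut over it. Then lift the holder out of its stand by the black handle and hold it up, upright and still, in front of the inspection camera: the exposed part of its blue face looks squarely into the lens, centred on it, 12 cm from the glass. Finish there, still holding it in the air, and leave the camera, the other test pieces, the beaker and the bottle undisturbed.

Things in the scene. Friction and masses are not known exactly. Their poses are not given: they have to be found in the camera images.
- piece_blue_center (a point): Centre of the blue test piece: aluminium block 10 mm thick (its x), 40 wide (y), 70 tall (z), 76 g, +x side anodised blue, -x side bare. Stands on end in one of three slots, 48 mm apart along x, of a fixed white rack (150 x 62 mm, 30 high). Its foot is 8 mm above the table, so 48 mm shows above the rack. Which slot it is in varies.
- blue_face (a point): Point on the blue (+x) face of the blue test piece, 15 mm above its centre: the middle of the part that stays in view once the piece is in the holder. Axes as the piece: +x points straight out of the blue face, z up the piece.
- slot (a point): Middle of the mouth of the slot in the white dip holder (loose, 0.3 to 0.4 kg; block 40 mm in x, 62 in y, 40 high; z up). Slot 12.4 (x) by 42.4 (y) mm, 3 mm chamfer, 30 deep: a piece fully down has its centre 5 mm above this point and sticks out 40 mm. It fits either way round. Holder's underside: 40 mm below this point, 6 mm above the table at the start.
- lever (a joint): Steel retaining lever of the holder, turning about an upright pin. 0 = shut: it lies along the slot, 2 mm above the top of a piece that is fully down (it cannot shut over one that is not). Starts open at 1.45 to 1.95 rad (stop at 2.1). Light friction (about 0.35 N at the knob); stays where it is left.
- lever_hinge (a point): Point on the lever's upright hinge pin, 38 mm along the holder's +y from the slot middle and 46 mm above the slot mouth. At lever angle q the knob is, in the axes of slot, at (-60 sin q, -60 cos q) mm from this pin.
- lever_knob (a point): Near mid-height of the upright red knob on the lever's free end, 60 mm from the hinge pin: cylinder 12 mm in diameter, reaching 10 mm above and 11 mm below this point (lever's top face); pinch it from above or push it sideways.
- handle: The holder's black handle, an upright grip 16 mm thick (x), 24 wide (y), 50 tall, on a thin steel stem. Origin at the grip's centre, 64 mm along the holder's +y from the slot middle and 48 mm above the slot mouth; axes as slot.
- stand: Grey drip stand, fixed: tray 64 x 126 mm, 18 mm high, with a 12 mm deep recess (about 3 mm play) in which the holder stands. Origin on the table below the slot middle; axes as the holder at the start. Lift the holder straight up out of it.
- camera: Inspection camera stand, fixed: dark base plate 150 x 150 x 14 mm with a steel column 284 mm high at its +x side. Origin under the base plate, about its middle. The camera looks along this body's -x.
- lens (a point): Centre of the camera's front glass, in a ring light 68 mm in diameter, 150 to 190 mm above the table (varies). It looks level along its own -x; y level to the side, z up. The place to hold the blue face is 120 mm out along this frame's -x.
- piece_gold_center (a point): Centre of the gold test piece in the rack (same size as the blue one); leave it.
- piece_plain_center (a point): Centre of the dark grey test piece in the rack (same size as the blue one); leave it.
- beaker: Empty glass beaker, 88 mm in diameter, 115 mm high, origin at its underside; leave it.
- bottle: Black reagent bottle with a red cap, 60 mm in diameter, 115 mm high, origin at its underside; leave it.
Not all that is in view belongs to the job. Of the things shaped like the stand, the grey one is meant.

How it is judged (in metres and radians):
On the way, in this order (a step that is already met when the one before it is completed fails the run):
1. the blue piece stands fully down in the holder's slot while the holder is in its stand, lever open (x of piece_blue_center in the frame of slot between -0.005 and 0.005 m and y of piece_blue_center in the frame of slot between -0.005 and 0.005 m and z of piece_blue_center in the frame of slot between 0 and 0.0085 m and angle between the z axis of piece_blue_center and the z axis of slot, either way round below 0.12 rad and value of joint lever above 0.5 rad and horizontal distance between slot and stand below 0.01 m and height (world z) of slot below 0.056 m), for 0.2 s.
2. the lever is shut over the seated piece, the holder still in its stand (x of piece_blue_center in the frame of slot between -0.005 and 0.005 m and y of piece_blue_center in the frame of slot between -0.005 and 0.005 m and z of piece_blue_center in the frame of slot between 0 and 0.0085 m and angle between the z axis of piece_blue_center and the z axis of slot, either way round below 0.12 rad and value of joint lever below 0.15 rad and height (world z) of slot below 0.056 m), for 0.2 s.
At the end, for the whole second after the job is handed in: Blue piece fully seated, lever shut (under 0.15 rad), fingers holding the black handle in the air, at rest, clear of stand and camera; point blue_face 120 mm (+-20) from the lens, within 13 mm of its axis in y and z, face square within 0.17 rad, holder upright within 0.14 rad (x of piece_blue_center in the frame of slot between -0.005 and 0.005 m and y of piece_blue_center in the frame of slot between -0.005 and 0.005 m and z of piece_blue_center in the frame of slot between 0 and 0.0085 m and angle between the z axis of piece_blue_center and the z axis of slot, either way round below 0.12 rad and value of joint lever below 0.15 rad and x of lens in the frame of blue_face between 0.1 and 0.14 m and y of blue_face in the frame of lens between -0.013 and 0.013 m and z of blue_face in the frame of lens between -0.013 and 0.013 m and angle between the x axis of blue_face and the x axis of lens, either way round below 0.17 rad and angle between handle's own z axis and vertical below 0.14 rad and contact force between the fingers and handle above 1 N and height (world z) of handle above 0.14 m and contact force between each of stand, camera and anything else below 0.2 N and linear speed of handle below 0.02 m/s and angular speed of handle below 0.15 rad/s); the arm keeps its last pose, push and grip.
It fails at once if another test piece, the beaker or the bottle is shifted by more than 25 mm or tipped (distance of any of piece_gold_center, piece_plain_center, beaker, bottle from where it was at the start of the episode above 0.025 m or angle between any of piece_gold_center, piece_plain_center, beaker, bottle's own z axis and vertical above 0.35 rad).
It fails at once if the camera is bumped (over 4 N) (contact force between camera and anything else above 4 N).
It also fails if it takes over 58 s, if anything falls off the work surface, if the arm or the gripper's body presses on something with over 40 N, if the wrist force passes 120 N, or if a joint passes its speed limit or range.

## Robot

A 6-joint arm with a two-finger parallel gripper is mounted at the origin on the work surface. World frame = base frame: x ahead of the robot, y to its left, z up, the work surface at z = 0. Lengths are in m, angles in degrees, forces in N, time in s.
With the tool pointing down it reaches from about 0.4 to 0.825 m from the base axis. Payload 7 kg.
Tool frame: the origin (TCP) lies on the centre line of the jaws, within the pads' length; the fingertips stand 17 mm ahead of it and the grasp point (between the pads) lies 2 mm behind it; y points along the fingers, z is the direction in which the jaws open and shut, and the axes are right-handed (so a half turn about y gives the same grasp; the last joint's range is limited). The gripper opens to 88 mm and grips with 3 to 60 N. Pads are 19 mm wide; open, the fingers measure 130 mm over their backs; the gripper's body (78 mm by 193 mm) begins 47 mm behind the grasp point.
Start: joints at [-53.222, 20.546, 0.682, 0, -70.136, -16.507], TCP at [0.234, -0.633, 0.244] pointing down, gripper open.
Joint ranges: [-176.03, 176.03], [-82.01, 121.73], [-58.28, 71.71], [-173.87, 95.51], [-174.79, -0.11], [-173.66, 173.66]. Speed limits (degrees/s): [136.94, 136.94, 172.46, 180, 180, 180].

## Interface

Orientations are given as [roll, pitch, yaw] about the fixed x, y, z axes, in that order (R = Rz(yaw) Ry(pitch) Rx(roll)).
In Python, from plant import r, capture, camera_info gives the robot as it stands. The module is installed in compiled form; this text tells all that it offers.
- The arm moves only by the tool apply_moves, never from a script. Its argument "deltas" is a list of rows, each an object of numbers: "tx", "ty", "tz": the shift along the tool's x, y, z in m; "turn": the turn about the tool's y in rad; "gripper": the finger opening in m, from 0 to 0.0876. A call has 1 to 5 rows; each row is the pose to reach, as a shift and turn from the pose commanded when the call began, along the tool's axes at that moment; what a row does not reach only later rows make up. A row lasts 1/10 s, in which the tool goes at most 50 mm and 8.59 degrees, less where a joint would pass 70% of its speed; a pose out of reach is approached as far as the arm can. A call with a gripper value outside its range is refused whole. The fingers move at their own pace and stop on an object; "newtons" is the grip in N (left out, the last holds). Time passes only in rows, so rows that repeat a pose let the fingers close. It gives the time, the measured TCP pose, the force and the opening at its end, in the units of the state.
- r.get_state(): the state, without advancing time (a new reading comes with each control period).
- capture(name): name is "side" or "top"; returns (picture, depth): 420x560x3 uint8, red, green, blue; 420x560 float32, m along the optical axis (not along the pixel's ray), 0 where there is no reading.
- camera_info(name): a dict with "K" (3x3 intrinsics, pixels), "k1" (the pictures are not rectified: a ray, as slopes to the right and down, at radius r is drawn at 1 + k1 r^2 times it, then the intrinsics apply), "eye" and "orientation" of the camera in the world. Camera axes: x right, y up, looking along -z (the intrinsics and any distortion apply to the point x, -y, -z); pixel columns grow to the right and rows downward; lengths in m; the calibration is good to about 2 mm. A picture is of the moment at which its call begins. camera_info takes no time and is no camera call.
- r.close_job(): hands the job in, once; it reports no verdict.
The state is a dict: "time_s": time; "joints": joint angles; "qd": joint speeds; "joint_torque": joint torques, N m; "tcp_pos": TCP position; "eef_rot": TCP orientation; "contact_force": force on the tool from outside, world axes, zero at the start; "moment": the same for the moment, N m; "gripper_width": finger opening in m.
Only numpy, scipy, OpenCV 4.12 (cv2) and the standard library are available. Lean on these libraries where they do the work, as an engineer would, in place of code of your own. Each camera call takes 0.05 s, during which the arm holds its last target.

## Working session

There is one attempt and no reset: what is moved stays moved. The work goes in short steps, Python scripts to look and compute and a tool call to move; the robot and the scene stay as the last step left them, time stands still between calls to the robot, and variables do not carry over. Pictures are saved under pics/ and viewed, and the job is handed in when it is done.

Besides the shell and the picture viewer there is one more tool, called as a command line: name --argument value ..., lists and objects as JSON in quotes. apply_moves: Moves the arm, as the interface text tells. Its arguments: {"type":"object","properties":{"deltas":{"type":"array","items":{"type":"object","properties":{"tx":{"type":"number"},"ty":{"type":"number"},"tz":{"type":"number"},"turn":{"type":"number"},"gripper":{"type":"number"}}}},"newtons":{"type":"number"}},"required":["deltas"]}

```bash
mkdir -p pics; cat > h.py <<'E'
import numpy as np, cv2
from plant import r, capture, camera_info
E
python3 - <<'E'
from h import *
print(r.get_state())
for n in ("side","top"):
    print(n,camera_info(n))
    p,d=capture(n); np.savez(f"{n}0.npz",p=p,d=d)
    cv2.imwrite(f"pics/{n}0.png",p[:,:,::-1])
E
```

```text
{'time_s': 0.0, 'joints': array([-5.32217352e+01,  2.05905178e+01,  6.33957152e-01, -2.03121443e-02,
       -7.01383633e+01, -1.65067736e+01]), 'qd': array([ 0.08355743, -0.0234147 , -0.03609366,  0.03856164, -0.05466903,
        0.05313845]), 'joint_torque': array([-2.79070860e-03, -5.82718849e+01,  2.93050861e+01,  6.99748546e+00,
        6.72389375e-03, -1.56904480e-04]), 'tcp_pos': array([ 0.23367364, -0.63275427,  0.24263383]), 'eef_rot': array([-8.99035624e+01,  8.66536731e-03,  2.02645817e+01]), 'contact_force': array([-0.41851258, -0.0413843 ,  0.77436591]), 'moment': array([-0.0199077 , -0.01261004, -0.01147763]), 'gripper_width': 0.08744811015392076}
side {'K': array([[480.75471774,   0.        , 276.2698366 ],
       [  0.        , 480.75471774, 203.27556454],
       [  0.        ,   0.        ,   1.        ]]), 'k1': -0.013201770766999124, 'eye': array([-0.15423755, -0.70345907,  0.80768518]), 'orientation': array([ 57.31348076,   0.17168259, -46.73934784])}
top {'K': array([[412.19630784,   0.        , 277.00026905],
       [  0.        , 412.19630784, 209.92278213],
       [  0.        ,   0.        ,   1.        ]]), 'k1': 0.025778447546281506, 'eye': array([0.50211362, 0.02235365, 1.07189439]), 'orientation': array([ 6.53943233e+00,  7.80083816e-02, -8.91504080e+01])}
```

View pics/side0.png

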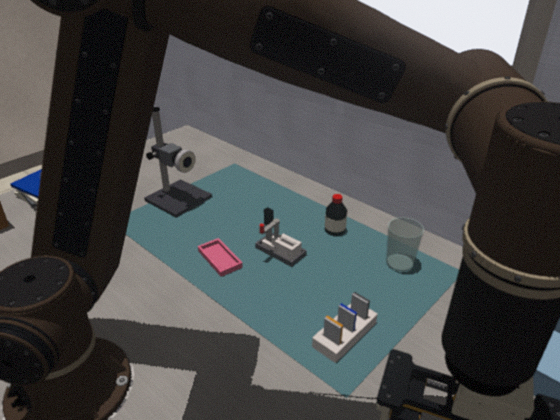

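View pics/top0.png

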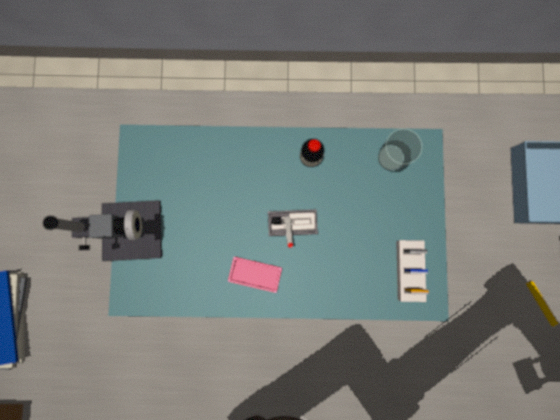

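```bash
cat >> h.py <<'E'
from scipy.spatial.transform import Rotation as Ro
def cam(n):
    c=camera_info(n); return c['K'],c['k1'],c['eye'],Ro.from_euler('xyz',c['orientation'],degrees=True).as_matrix()
def unproj(n,u,v,z=None,d=None):
    """z: world height plane; d: optical depth"""
    K,k1,eye,R=cam(n)
    u=np.asarray(u,float);v=np.asarray(v,float)
    a=(u-K[0,2])/K[0,0]; b=(v-K[1,2])/K[1,1]
    x,y=a.copy(),b.copy()
    for _ in range(10):
        f=1+k1*(x*x+y*y); x=a/f;y=b/f
    ray=np.stack([x,-y,-np.ones_like(x)],-1)@R.T
    if d is None: d=(z-eye[2])/ray[...,2]
    return eye+ray*np.asarray(d)[...,None]
def proj(n,P):
    K,k1,eye,R=cam(n); p=(np.asarray(P,float)-eye)@R
    x=p[...,0]/-p[...,2]; y=-p[...,1]/-p[...,2]; f=1+k1*(x*x+y*y)
    return np.stack([K[0,0]*x*f+K[0,2],K[1,1]*y*f+K[1,2]],-1)
def crop(n,p,x0,y0,x1,y1,s,out):
    c=p[y0:y1,x0:x1,::-1]; cv2.imwrite(out,cv2.resize(c,None,fx=s,fy=s,interpolation=cv2.INTER_CUBIC))
E
python3 - <<'E'
from h import *
t=np.load('top0.npz');s=np.load('side0.npz')
crop('t',t['p'],385,230,445,310,7,'pics/a_rack.png')
crop('t',t['p'],255,195,335,255,9,'pics/a_hold.png')
crop('t',t['p'],40,190,170,270,6,'pics/a_cam.png')
crop('s',s['p'],305,280,385,360,7,'pics/b_rack.png')
crop('s',s['p'],240,200,320,270,9,'pics/b_hold.png')
crop('s',s['p'],135,100,215,220,5,'pics/b_cam.png')
for n,q in (('top',t),('side',s)):
    v,u=np.mgrid[0:420,0:560]
    P=unproj(n,u,v,d=q['d']); P[q['d']==0]=np.nan
    np.save(n+'P0.npy',P)
P=np.load('topP0.npy')
for u,v in [(413,271),(415,291),(404,270),(302,222),(276,220),(290,245),(312,146),(130,223),(250,160)]: print(u,v,P[v,u].round(4))
E
```

```text
413 271 [ 0.4747 -0.2993  0.0806]
415 291 [ 0.4279 -0.3039  0.0772]
404 270 [ 0.4753 -0.2939  0.0284]
302 222 [ 0.5929 -0.0391  0.0152]
276 220 [0.5878 0.0272 0.1184]
290 245 [ 0.5305 -0.006   0.1147]
312 146 [ 0.7652 -0.0554  0.1174]
130 223 [0.5706 0.3401 0.1873]
250 160 [0.7569 0.0992 0.0011]
```

View pics/a_rack.png

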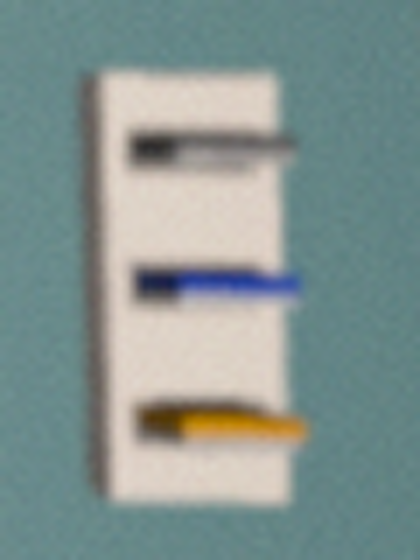

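View pics/a_hold.png

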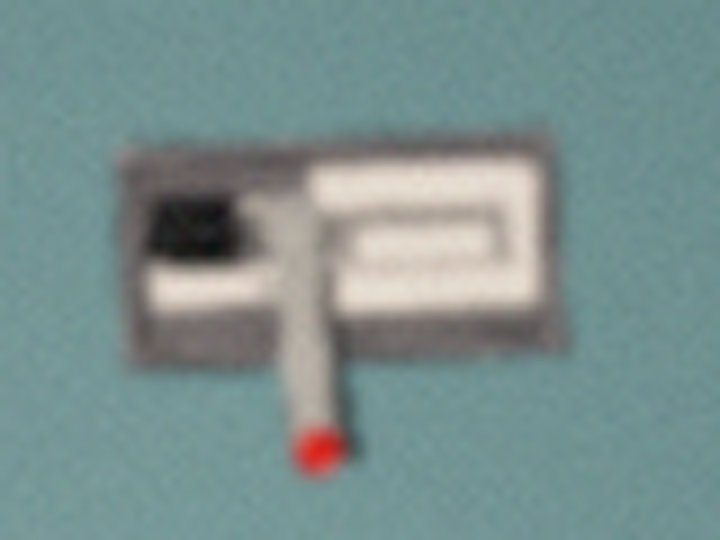

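View pics/a_cam.png

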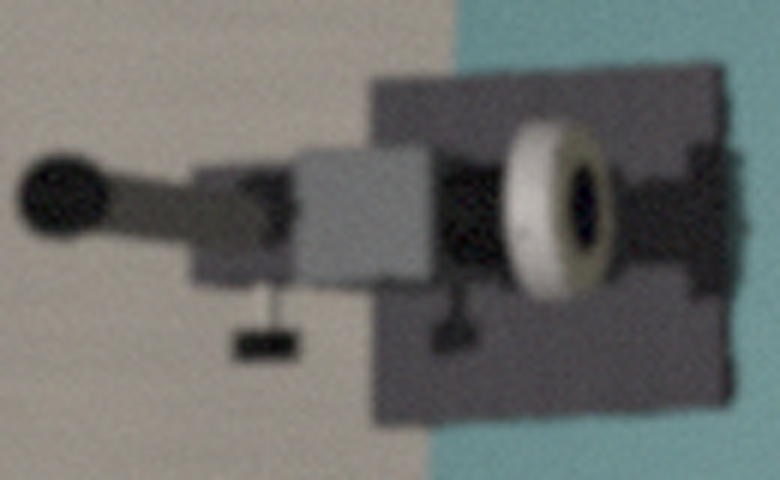

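View pics/b_rack.png

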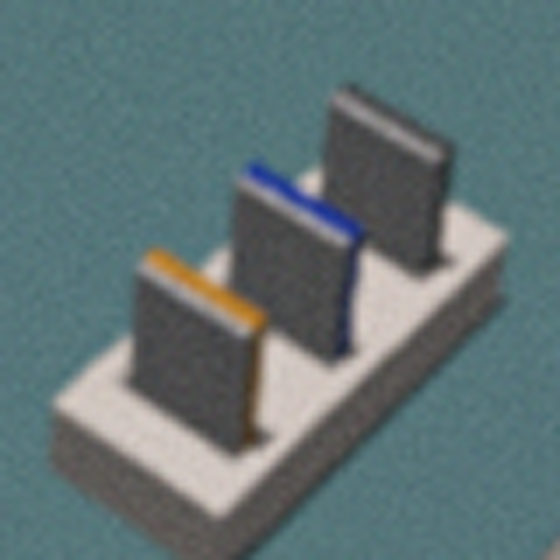

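View pics/b_hold.png

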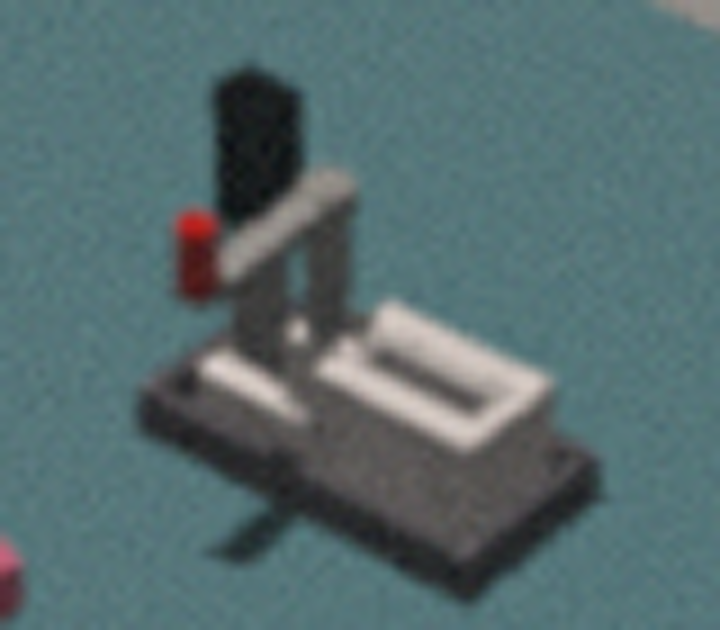

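View pics/b_cam.png

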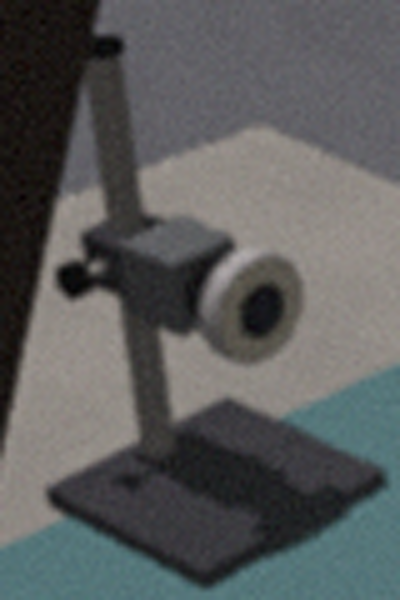

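```bash
python3 - <<'E'
from h import *
def seg(n,fn,box):
    q=np.load(n+'0.npz'); p=q['p'].astype(int); P=np.load(n+'P0.npy')
    x0,y0,x1,y1=box; m=np.zeros(p.shape[:2],bool); m[y0:y1,x0:x1]=True
    hsv=cv2.cvtColor(q['p'],cv2.COLOR_RGB2HSV).astype(int)
    return m&fn(p,hsv), P
def st(name,n,fn,box,z):
    m,P=seg(n,fn,box); v,u=np.nonzero(m)
    W=unproj(n,u,v,z=z)[:,:2]
    rc=cv2.minAreaRect((W*1000).astype(np.float32))
    pz=P[v,u,2]
    print(name,n,len(u),'px',u.mean().round(1),v.mean().round(1),'mean',W.mean(0).round(4),'rect',np.round(rc[0],1),np.round(rc[1],1),round(rc[2],1),'z',np.nanpercentile(pz,[10,50,90]).round(4))
white=lambda p,h:(p.min(-1)>165)
blue=lambda p,h:(h[...,1]>130)&(abs(h[...,0]-117)<12)
red=lambda p,h:(h[...,1]>150)&((h[...,0]<8)|(h[...,0]>172))
blk=lambda p,h:(p.max(-1)<45)
st('rack','top',white,(385,230,445,310),.03)
st('rack','side',white,(305,280,385,360),.03)
st('blue','top',blue,(395,260,445,282),.078)
st('blue','side',blue,(330,295,362,325),.078)
st('holder','top',white,(293,200,320,235),.046)
st('holder','side',white,(276,225,305,256),.046)
st('knob','top',red,(270,230,310,260),.1145)
st('knob','side',red,(250,215,275,240),.104)
st('handle','top',blk,(265,210,285,228),.119)
st('lens','top',white,(115,200,150,250),.2)
E
```

```text
rack top 1090 px 412.1 271.0 mean [ 0.4734 -0.3133] rect [ 474.9 -314.4] [150.6  61.7] 0.3 z [0.0277 0.0304 0.0332]
rack side 504 px 343.4 333.1 mean [ 0.4553 -0.3222] rect [ 475.9 -311. ] [148.5  61. ] 0.4 z [0.0285 0.0303 0.0323]
blue top 32 px 416.2 269.7 mean [ 0.4778 -0.3077] rect [ 478.3 -308.4] [ 2.4 49.6] 1.0 z [0.0586 0.0763 0.0809]
blue side 37 px 348.1 308.0 mean [ 0.4789 -0.3116] rect [ 479. -312.] [40.3  5.6] 89.4 z [0.0226 0.0792 0.0806]
holder top 296 px 303.4 220.9 mean [ 0.5931 -0.0409] rect [592.9 -41.1] [40.1 52.6] 0.8 z [0.0165 0.0455 0.0484]
holder side 115 px 287.9 241.1 mean [ 0.5964 -0.0358] rect [595.2 -34.1] [38.2 58.9] 4.6 z [0.0452 0.0472 0.0489]
knob top 13 px 290.2 244.5 mean [ 0.5316 -0.0064] rect [531.1  -6.6] [6.5 8.2] 45.7 z [0.1153 0.1163 0.1189]
knob side 20 px 261.4 226.7 mean [0.5379 0.0022] rect [ 5.356e+02 -3.000e-01] [30.4  7.6] 44.6 z [0.1036 0.1156 0.1186]
handle top 44 px 276.0 220.3 mean [0.5871 0.0272] rect [586.7  27.7] [13.7 18.6] 12.2 z [0.1157 0.1193 0.121 ]
lens top 31 px 127.5 223.4 mean [0.5688 0.3407] rect [568.5 340.7] [19.4  6.3] 3.3 z [0.1855 0.1867 0.1884]
```

```bash
cat > ov.py <<'E'
from h import *
def box(c,sx,sy,z,yaw,cy=0.0):
    pts=np.array([[-sx/2,cy-sy/2],[sx/2,cy-sy/2],[sx/2,cy+sy/2],[-sx/2,cy+sy/2]])
    R=np.array([[np.cos(yaw),-np.sin(yaw)],[np.sin(yaw),np.cos(yaw)]])
    w=pts@R.T+np.array(c[:2]); return np.c_[w,np.full(4,z)]
def overlay(n,img,polys,bx,s,out):
    x0,y0,x1,y1=bx
    c=cv2.resize(img[y0:y1,x0:x1,::-1],None,fx=s,fy=s,interpolation=cv2.INTER_CUBIC)
    for P,col in polys:
        q=((proj(n,P)-[x0,y0]+.5)*s-.5)
        cv2.polylines(c,[np.round(q*16).astype(np.int32)],len(P)>2,col,1,cv2.LINE_AA,4)
    cv2.imwrite(out,c)
E
cat > hold.py <<'E'
from ov import *
import sys
x,y,yaw,q=map(float,sys.argv[1:5]); tag=sys.argv[5]; dt=float(sys.argv[6]) if len(sys.argv)>6 else 0
yaw=np.radians(yaw); 
R=np.array([[np.cos(yaw),-np.sin(yaw)],[np.sin(yaw),np.cos(yaw)]])
for n,bx,sg in (('top',(255,195,335,255),1),('side',(240,200,320,270),-1)):
    c=np.array([x,y-sg*dt])
    L=lambda a,b,z:np.r_[c+R@np.array([a,b]),z]
    h=L(0,.038,.103-.011); k=L(-.06*np.sin(q),.038-.06*np.cos(q),.092)
    hc=c+R@[0,.064]; kt=k.copy(); kt[2]=.114
    polys=[(box(c,.04,.062,.046,yaw),(0,0,255)),(box(c,.0124,.0424,.046,yaw),(0,200,0)),(box(hc,.016,.024,.119,yaw),(255,255,0)),(box(hc,.016,.024,.069,yaw),(255,255,0)),(np.array([h,k,kt]),(255,0,255)),(box(c,.064,.126,.018,yaw,.0235),(255,0,0))]
    overlay(n,np.load(n+'0.npz')['p'],polys,bx,9,f'pics/{tag}_{n}.png')
E
python3 hold.py 0.594 -0.0345 3 1.6 o1 0.002
```

```text
(no output)
```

View pics/o1_top.png

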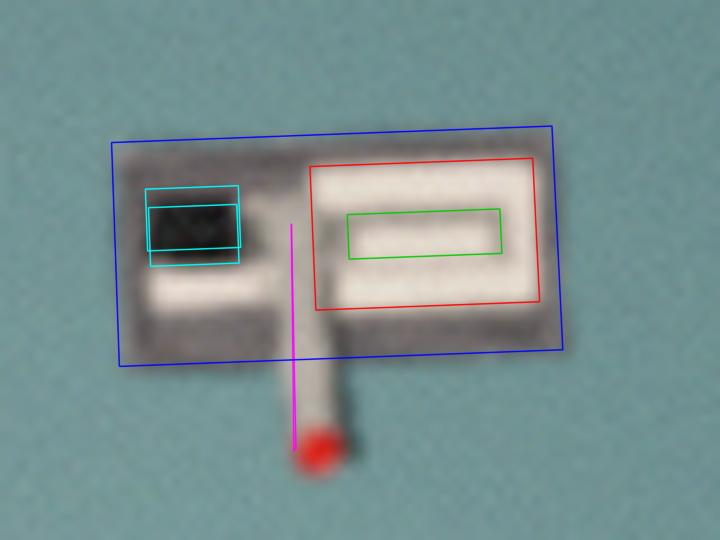

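View pics/o1_side.png

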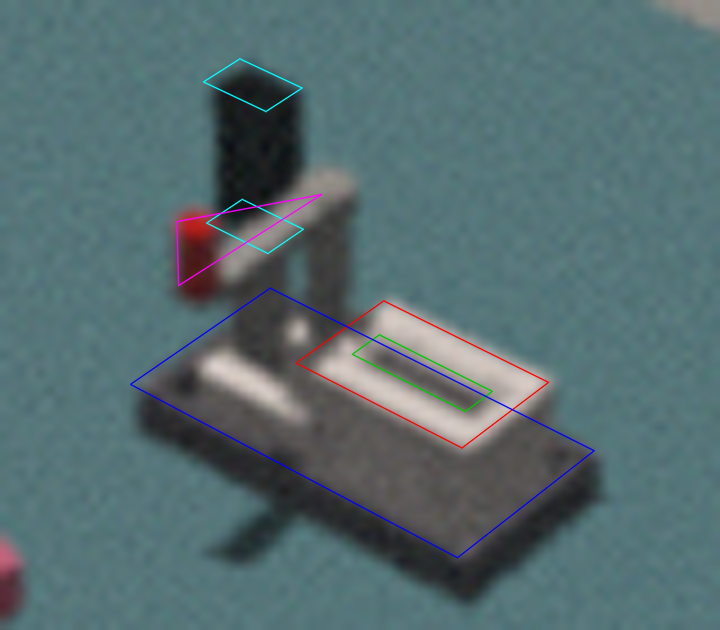

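```bash
cat > rk.py <<'E'
from ov import *
import sys
x,y,yaw,dt=map(float,sys.argv[1:5]); tag=sys.argv[5]; yaw=np.radians(yaw)
for n,bx,sg,s in (('top',(385,230,445,310),1,7),('side',(305,280,385,360),-1,7)):
    c=np.array([x,y-sg*dt])
    polys=[(box(c,.15,.062,.03,yaw),(0,0,255)),(box(c,.01,.04,.078,yaw),(0,200,0)),(box(c,.01,.04,.03,yaw),(0,200,200))]
    overlay(n,np.load(n+'0.npz')['p'],polys,bx,s,f'pics/{tag}_{n}.png')
E
python3 rk.py 0.475 -0.3125 0.3 0.002 r1; python3 hold.py 0.594 -0.036 2.5 1.68 o2 0.002
python3 -c "
import cv2,numpy as np
a=[cv2.imread(f'pics/{n}.png') for n in('r1_top','r1_side')]
a=[cv2.resize(i,(int(i.shape[1]*550/i.shape[0]),550))[:, :400] for i in a];cv2.imwrite('pics/r1.png',np.hstack(a))
a=[cv2.resize(cv2.imread(f'pics/o2_{n}.png'),None,fx=.55,fy=.55)[:295] for n in('top','side')];cv2.imwrite('pics/o2.png',np.hstack(a))"
```

```text
(no output)
```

View pics/r1.png

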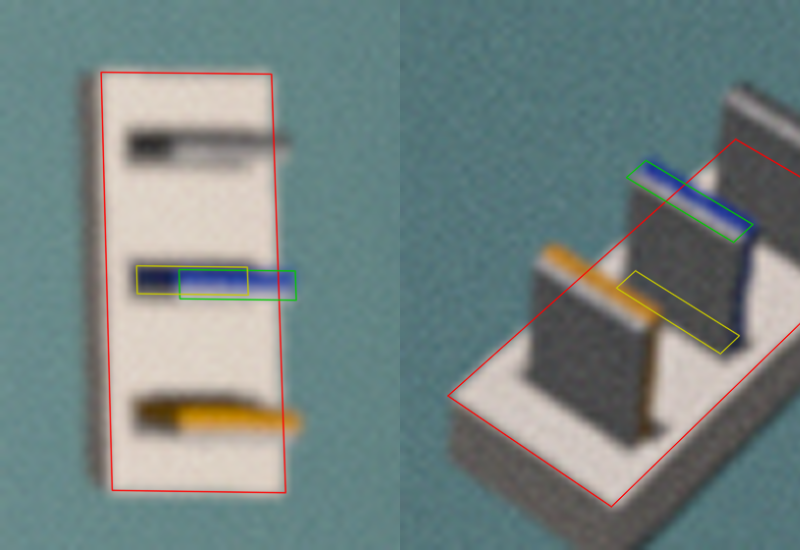

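View pics/o2.png

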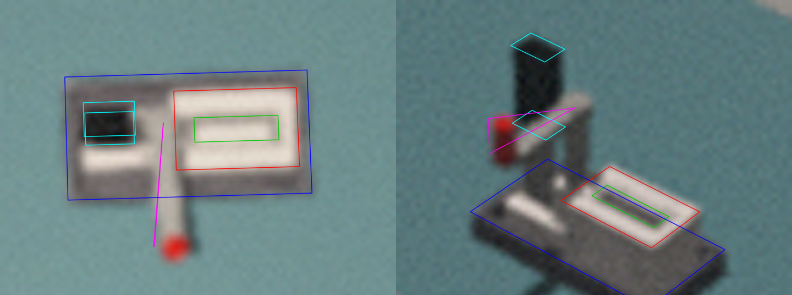

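```bash
cat > go.py <<'E'
from h import *
import sys
x,y,z,yaw=map(float,sys.argv[1:5])
s=r.get_state(); p=s['tcp_pos']; w=s['eef_rot']; a=np.radians(w[2])
print('t',round(s['time_s'],2),'tcp',p.round(4),'rot',w.round(2),'j',s['joints'].round(1),'F',s['contact_force'].round(2),'W',round(s['gripper_width'],4))
d=np.array([x,y,z])-p
dy=(yaw-w[2]+180)%360-180
print('tx %.4f ty %.4f tz %.4f turn %.4f'%(d[0]*np.cos(a)+d[1]*np.sin(a),-d[2],-d[0]*np.sin(a)+d[1]*np.cos(a),-np.radians(dy)))
E
python3 go.py 0.4745 -0.3135 0.17 90.4
```

```text
t 0.1 tcp [ 0.2337 -0.6328  0.2427] rot [-8.991e+01  1.000e-02  2.027e+01] j [-53.2  20.6   0.6  -0.  -70.1 -16.5] F [-0.05  0.07  1.23] W 0.0873
tx 0.3365 ty 0.0727 tz 0.2161 turn -1.2240
```

apply_moves --deltas '[{"tx": 0.336,"ty": 0.073,"tz": 0.216,"turn": -1.224,"gripper": 0.03},{"tx": 0.336,"ty": 0.073,"tz": 0.216,"turn": -1.224,"gripper": 0.03},{"tx": 0.336,"ty": 0.073,"tz": 0.216,"turn": -1.224,"gripper": 0.03},{"tx": 0.336,"ty": 0.073,"tz": 0.216,"turn": -1.224,"gripper": 0.03},{"tx": 0.336,"ty": 0.073,"tz": 0.216,"turn": -1.224,"gripper": 0.03}]'

```text
time_s: 0.6
tcp_pos: [0.3824, -0.435, 0.1981]
eef_rot: [-90.0, -0.0, 63.6]
contact_force: [1.6, 0.0, -0.2]
gripper_width: 0.0531
```

```bash
python3 go.py 0.4745 -0.3135 0.17 90.4
```

```text
t 0.6 tcp [ 0.3824 -0.435   0.1981] rot [-8.998e+01 -1.000e-02  6.358e+01] j [-29.3  13.6 -15.4  -0.  -61.1   2.9] F [ 1.63  0.01 -0.17] W 0.0531
tx 0.1498 ty 0.0281 tz -0.0284 turn -0.4681
```

apply_moves --deltas '[{"tx": 0.15,"ty": 0.028,"tz": -0.028,"turn": -0.468,"gripper": 0.03},{"tx": 0.15,"ty": 0.028,"tz": -0.028,"turn": -0.468,"gripper": 0.03},{"tx": 0.15,"ty": 0.028,"tz": -0.028,"turn": -0.468,"gripper": 0.03},{"tx": 0.15,"ty": 0.028,"tz": -0.028,"turn": -0.468,"gripper": 0.03},{"tx": 0.15,"ty": 0.028,"tz": -0.028,"turn": -0.468,"gripper": 0.03}]'

```text
time_s: 1.1
tcp_pos: [0.4749, -0.314, 0.17]
eef_rot: [-89.9, -0.0, 90.2]
contact_force: [-0.1, -0.5, 0.6]
gripper_width: 0.0301
```

```bash
python3 go.py 0.4745 -0.3135 0.066 90.4; python3 - <<'E'
from ov import *
from h import *
for n in ('side','top'):
    p,d=capture(n); np.savez(n+'1.npz',p=p,d=d); cv2.imwrite(f'pics/{n}1.png',p[:,:,::-1])
E
```

```text
t 1.1 tcp [ 0.4749 -0.314   0.17  ] rot [-8.993e+01 -2.000e-02  9.021e+01] j [-13.8  14.1 -18.7  -0.  -57.3  14. ] F [-0.1  -0.51  0.63] W 0.0301
tx 0.0005 ty 0.1040 tz 0.0004 turn -0.0034
```

View pics/side1.png

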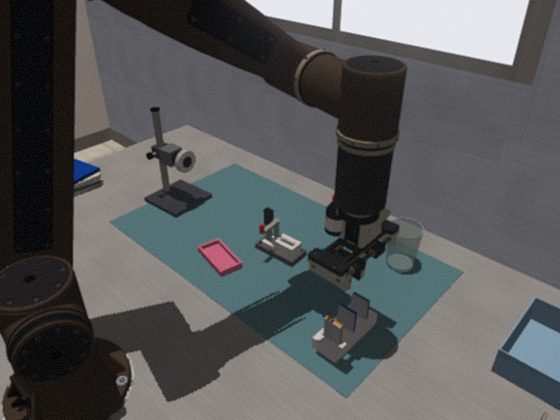

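View pics/top1.png

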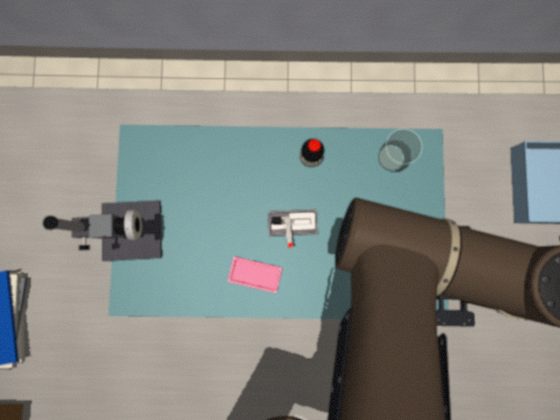

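apply_moves --deltas '[{"ty": 0.065,"turn": -0.003},{"ty": 0.065,"turn": -0.003},{"ty": 0.065,"turn": -0.003}]'

```text
invalid input at $.deltas[0]: expected keys tx, ty, tz, turn, gripper
```

```bash
python3 go.py 0.4745 -0.3135 0.067 90.4; python3 - <<'E'
from h import *
p,d=capture('side'); np.savez('side2.npz',p=p,d=d)
crop('s',p,280,200,400,360,5,'pics/side2c.png')
E
```

```text
t 1.2 tcp [ 0.474  -0.3157  0.1706] rot [-89.97  -0.    89.99] j [-14.   14.1 -18.6   0.  -57.3  14. ] F [-0.45 -1.91  0.79] W 0.0299
tx 0.0022 ty 0.1036 tz -0.0005 turn -0.0072
```

View pics/side2c.png

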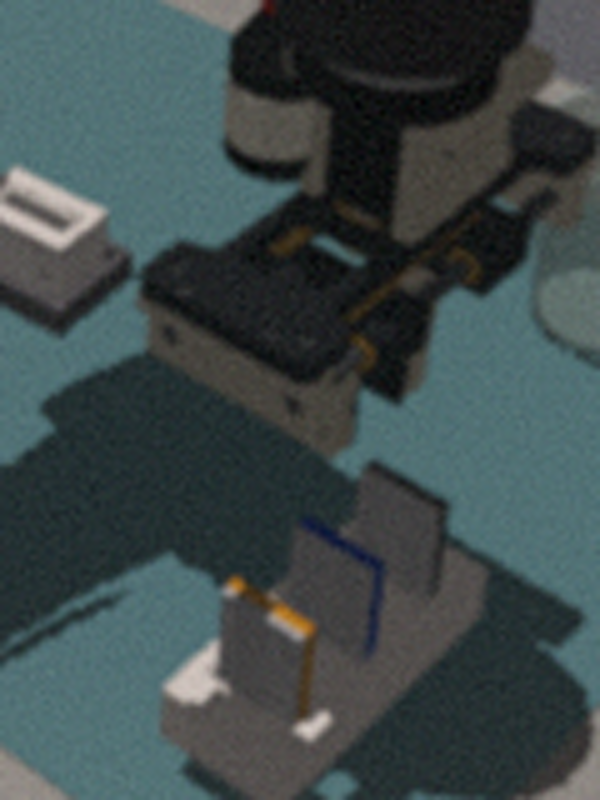

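apply_moves --deltas '[{"tx": 0.002,"ty": 0.05,"tz": 0,"turn": -0.006,"gripper": 0.03},{"tx": 0.002,"ty": 0.066,"tz": 0,"turn": -0.006,"gripper": 0.03},{"tx": 0.002,"ty": 0.066,"tz": 0,"turn": -0.006,"gripper": 0.03},{"tx": 0.002,"ty": 0.066,"tz": 0,"turn": -0.006,"gripper": 0.03}]'

```text
time_s: 1.65
tcp_pos: [0.4742, -0.3147, 0.1053]
eef_rot: [-90.0, 0.0, 90.3]
contact_force: [0.4, -0.8, 0.1]
gripper_width: 0.0302
```

```bash
python3 go.py 0.4745 -0.3135 0.067 90.4; python3 - <<'E'
from h import *
p,d=capture('side'); np.savez('side2.npz',p=p,d=d)
crop('s',p,290,230,390,350,6,'pics/side3c.png')
E
```

```text
t 1.65 tcp [ 0.4742 -0.3147  0.1053] rot [-9.001e+01  3.000e-02  9.030e+01] j [-13.9  18.  -23.1   0.  -48.9  14.1] F [ 0.42 -0.82  0.15] W 0.0302
tx 0.0012 ty 0.0383 tz -0.0003 turn -0.0017
```

View pics/side3c.png

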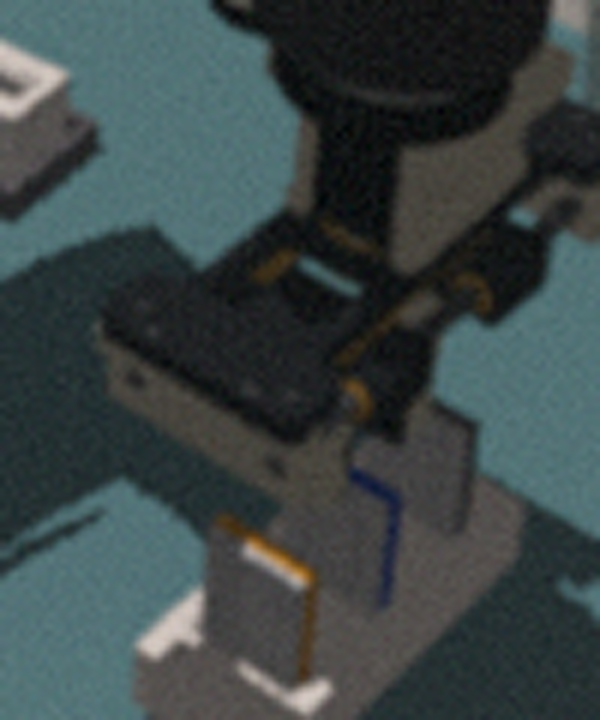

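apply_moves --deltas '[{"tx": 0.001,"ty": 0.015,"tz": 0,"turn": 0,"gripper": 0.026},{"tx": 0.001,"ty": 0.03,"tz": 0,"turn": 0,"gripper": 0.026},{"tx": 0.001,"ty": 0.038,"tz": 0,"turn": 0,"gripper": 0.026},{"tx": 0.001,"ty": 0.038,"tz": 0,"turn": 0,"gripper": 0.026}]'

```text
time_s: 2.1
tcp_pos: [0.4743, -0.3127, 0.0667]
eef_rot: [-90.0, 0.0, 90.4]
contact_force: [0.4, -1.2, 1.3]
gripper_width: 0.026
```

apply_moves --deltas '[{"tx": 0,"ty": 0,"tz": 0,"turn": 0,"gripper": 0.004},{"tx": 0,"ty": 0,"tz": 0,"turn": 0,"gripper": 0.004},{"tx": 0,"ty": 0,"tz": 0,"turn": 0,"gripper": 0.004},{"tx": 0,"ty": 0,"tz": 0,"turn": 0,"gripper": 0.004}]' --newtons 20

```text
time_s: 2.5
tcp_pos: [0.4749, -0.3126, 0.0674]
eef_rot: [-90.1, 0.0, 90.4]
contact_force: [0.4, -0.1, 4.7]
gripper_width: 0.0102
```

```bash
python3 go.py 0.4745 -0.3135 0.067 90.4; python3 - <<'E'
from h import *
p,d=capture('side'); np.savez('side2.npz',p=p,d=d)
crop('s',p,290,230,390,350,6,'pics/side4c.png')
E
```

```text
t 2.5 tcp [ 0.4749 -0.3126  0.0674] rot [-9.007e+01  3.000e-02  9.042e+01] j [-13.6  20.7 -25.3   0.  -44.   14. ] F [ 0.43 -0.12  4.74] W 0.0102
tx -0.0009 ty 0.0004 tz 0.0004 turn 0.0003
```

View pics/side4c.png

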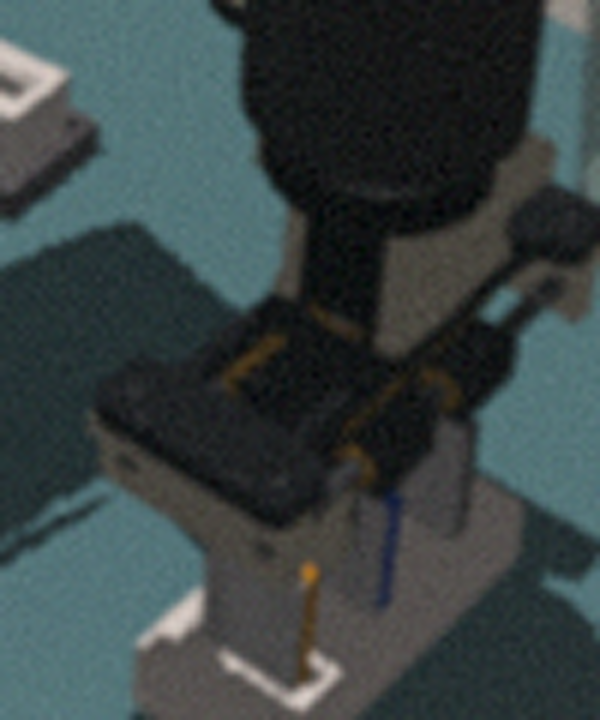

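apply_moves --deltas '[{"tx": 0,"ty": -0.02,"tz": 0,"turn": 0,"gripper": 0.004},{"tx": 0,"ty": -0.05,"tz": 0,"turn": 0,"gripper": 0.004},{"tx": 0,"ty": -0.09,"tz": 0,"turn": 0,"gripper": 0.004},{"tx": 0,"ty": -0.13,"tz": 0,"turn": 0,"gripper": 0.004},{"tx": 0,"ty": -0.13,"tz": 0,"turn": 0,"gripper": 0.004}]'

```text
time_s: 3.05
tcp_pos: [0.4771, -0.3137, 0.2026]
eef_rot: [-90.5, 0.2, 90.5]
contact_force: [0.1, 0.4, -0.6]
gripper_width: 0.0098
```

```bash
python3 go.py 0.594 -0.0355 0.195 92.5;  python3 - <<'E'
from h import *
p,d=capture('side'); np.savez('side5.npz',p=p,d=d)
crop('s',p,290,190,390,350,5,'pics/side5c.png')
E
```

```text
t 3.05 tcp [ 0.4771 -0.3137  0.2026] rot [-90.5    0.22  90.46] j [-13.6  12.3 -16.5   0.1 -60.7  14. ] F [ 0.14  0.37 -0.61] W 0.0098
tx 0.2772 ty 0.0076 tz -0.1191 turn -0.0357
```

View pics/side5c.png

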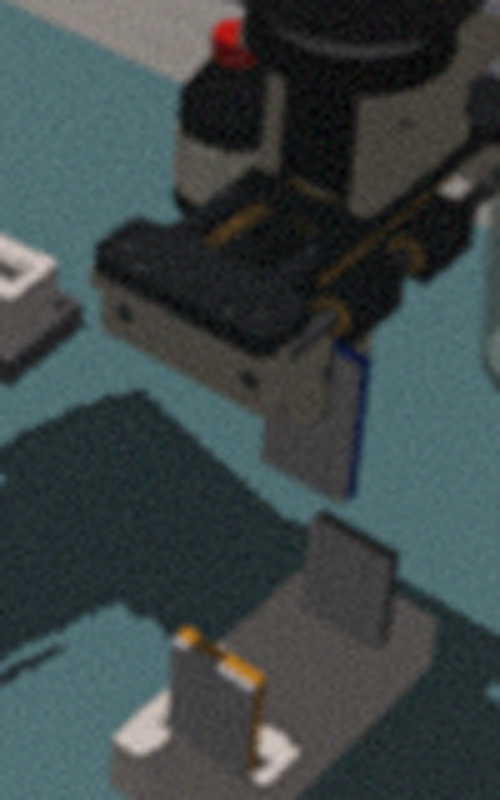

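apply_moves --deltas '[{"tx": 0.277,"ty": 0.008,"tz": -0.119,"turn": -0.036,"gripper": 0.004},{"tx": 0.277,"ty": 0.008,"tz": -0.119,"turn": -0.036,"gripper": 0.004},{"tx": 0.277,"ty": 0.008,"tz": -0.119,"turn": -0.036,"gripper": 0.004},{"tx": 0.277,"ty": 0.008,"tz": -0.119,"turn": -0.036,"gripper": 0.004},{"tx": 0.277,"ty": 0.008,"tz": -0.119,"turn": -0.036,"gripper": 0.004}]'

```text
time_s: 3.6
tcp_pos: [0.571, -0.0802, 0.1887]
eef_rot: [-89.9, -0.0, 92.4]
contact_force: [0.1, -1.1, -1.3]
gripper_width: 0.01
```

```bash
python3 go.py 0.594 -0.035 0.18 92.5
```

```text
t 3.6 tcp [ 0.571  -0.0802  0.1887] rot [-8.989e+01 -1.000e-02  9.244e+01] j [ 11.4  13.8 -16.4  -0.  -59.9  -9. ] F [ 0.06 -1.14 -1.28] W 0.01
tx 0.0441 ty 0.0087 tz -0.0249 turn -0.0010
```

apply_moves --deltas '[{"tx": 0.041,"ty": 0.009,"tz": -0.024,"turn": 0,"gripper": 0.004},{"tx": 0.041,"ty": 0.009,"tz": -0.024,"turn": 0,"gripper": 0.004},{"tx": 0.041,"ty": 0.009,"tz": -0.024,"turn": 0,"gripper": 0.004},{"tx": 0.041,"ty": 0.009,"tz": -0.024,"turn": 0,"gripper": 0.004}]'

```text
time_s: 4.0
tcp_pos: [0.5928, -0.0405, 0.18]
eef_rot: [-89.9, 0.0, 92.5]
contact_force: [0.4, -0.6, -0.4]
gripper_width: 0.0099
```

```bash
python3 go.py 0.594 -0.035 0.118 92.5; cat > hov.py <<'E'
from ov import *
import sys
# piece overlay at tcp (foot offset) and slot overlay
tag=sys.argv[1]; sx,sy,syaw=map(float,sys.argv[2:5])
s=r.get_state(); t=s['tcp_pos']; pz=t[2]+0.0107; yaw=np.radians(s['eef_rot'][2]-90)
p,d=capture('side'); np.savez(tag+'.npz',p=p,d=d)
polys=[]
for dt,col in ((0.0,(0,255,255)),):
    c=np.array([t[0],t[1]-0.001])
    polys+=[(box(c,.01,.04,pz,yaw),col),(box(c,.01,.04,pz-.07,yaw),col)]
ss=np.radians(syaw)
polys+=[(box((sx,sy),.04,.062,.046,ss),(0,0,255)),(box((sx,sy),.0124,.0424,.046,ss),(0,200,0))]
overlay('side',p,polys,(230,150,330,270),6,f'pics/{tag}.png')
crop('s',p,230,150,330,270,6,f'pics/{tag}_raw.png')
E
python3 hov.py h1 0.594 -0.036 2.5
```

```text
t 4.0 tcp [ 0.5928 -0.0405  0.18  ] rot [-8.989e+01  1.000e-02  9.245e+01] j [ 14.9  15.9 -14.8  -0.  -59.4 -12.5] F [ 0.4  -0.58 -0.43] W 0.0099
tx 0.0055 ty 0.0620 tz -0.0015 turn -0.0008
```

View pics/h1.png

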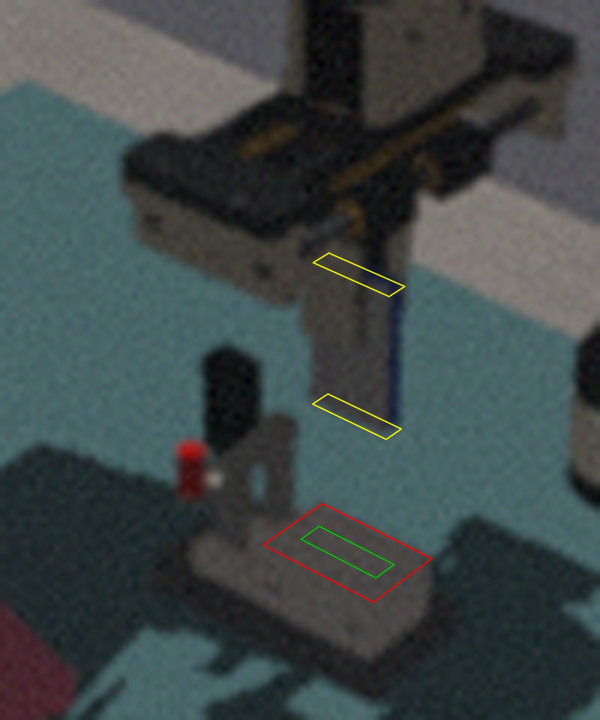

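View pics/h1_raw.png

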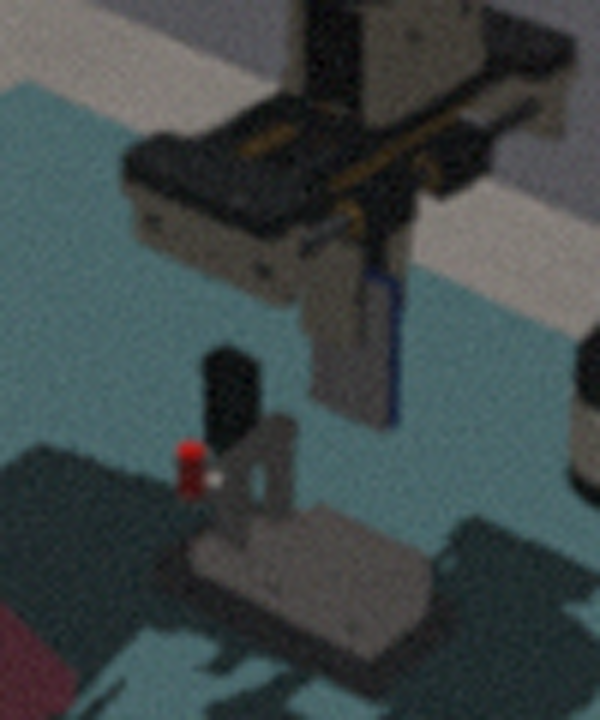

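```bash
python3 - <<'E'
from h import *
c=lambda a,b:((a+.5)/6-.5+230,(b+.5)/6-.5+150)
for a,b in [(312,400),(385,429),(397,423)]:
    print(unproj('side',*c(a,b),z=0.1207).round(4))
q=np.load('h1.npz'); v,u=np.mgrid[0:420,0:560]; P=unproj('side',u,v,d=q['d'])
# piece bare face pixels
m=P[211:219,284:293]; print('face',np.median(m.reshape(-1,3),0), m[...,0].std())
P0=np.load('sideP0.npy'); q0=np.load('side0.npz')['p']
w=(q0.min(-1)>165); w[:225]=0;w[256:]=0;w[:,:276]=0;w[:,305:]=0
print('block top z', np.nanmedian(P0[w][:,2]))
# block -x side face: pixels around crop9 (400,420)
print('block side', np.nanmedian(P0[248:254,276:288].reshape(-1,3),0))
pr=P[195:215,290:300]
print(P[150:160,290:300].shape)
# overall height range of piece edge points: white
E
python3 go.py 0.594 -0.035 0.118 92.5
```

```text
[ 0.5888 -0.0199  0.1207]
[ 0.5938 -0.0567  0.1207]
[ 0.6005 -0.0575  0.1207]
face [ 0.58791997 -0.04346342  0.13636394] 0.0883298593288979
block top z 0.047188072258934344
block side [ 0.57316264 -0.03453635  0.02699766]
(10, 10, 3)
t 4.05 tcp [ 0.5929 -0.0409  0.1804] rot [-8.993e+01  1.000e-02  9.241e+01] j [ 14.9  15.8 -14.8  -0.  -59.4 -12.5] F [-0.96 -0.35 -1.16] W 0.01
tx 0.0058 ty 0.0624 tz -0.0014 turn -0.0015
```

apply_moves --deltas '[{"tx": 0.0055,"ty": 0.03,"tz": 0,"turn": 0,"gripper": 0.004},{"tx": 0.0055,"ty": 0.065,"tz": 0,"turn": 0,"gripper": 0.004},{"tx": 0.0055,"ty": 0.065,"tz": 0,"turn": 0,"gripper": 0.004},{"tx": 0.0055,"ty": 0.065,"tz": 0,"turn": 0,"gripper": 0.004}]'

```text
time_s: 4.45
tcp_pos: [0.5931, -0.0357, 0.1164]
eef_rot: [-89.9, 0.0, 92.4]
contact_force: [0.1, 0.5, -0.4]
gripper_width: 0.0097
```

```bash
python3 go.py 0.593 -0.035 0.100 92.5; python3 hov.py h2 0.594 -0.034 2.5
```

```text
t 4.45 tcp [ 0.5931 -0.0357  0.1164] rot [-8.994e+01  4.000e-02  9.241e+01] j [ 15.4  19.4 -19.1   0.  -51.5 -13. ] F [ 0.14  0.49 -0.41] W 0.0097
tx 0.0007 ty 0.0164 tz 0.0001 turn -0.0015
```

View pics/h2_raw.png

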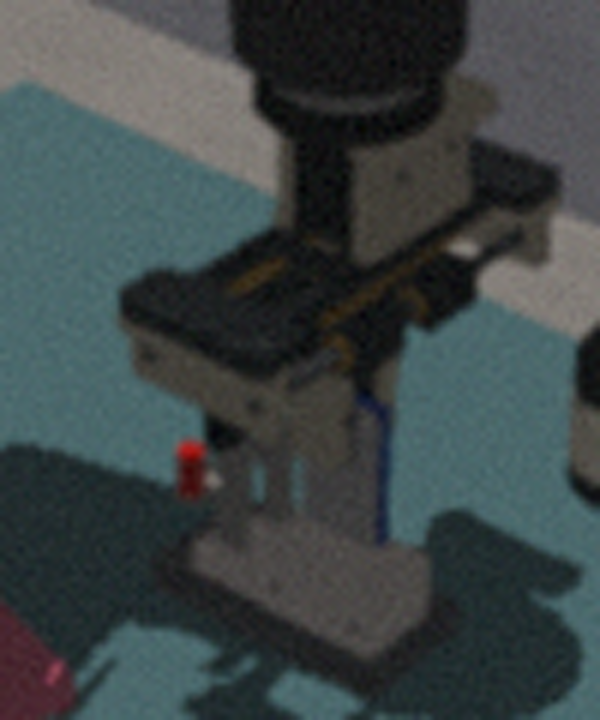

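apply_moves --deltas '[{"tx": 0.0005,"ty": 0.006,"tz": 0,"turn": 0,"gripper": 0.004},{"tx": 0.0005,"ty": 0.012,"tz": 0,"turn": 0,"gripper": 0.004},{"tx": 0.0005,"ty": 0.018,"tz": 0,"turn": 0,"gripper": 0.004},{"tx": 0.0005,"ty": 0.018,"tz": 0,"turn": 0,"gripper": 0.004}]'

```text
time_s: 4.9
tcp_pos: [0.5931, -0.0344, 0.0975]
eef_rot: [-90.0, 0.0, 92.5]
contact_force: [0.6, -2.1, -1.5]
gripper_width: 0.01
```

apply_moves --deltas '[{"tx": 0,"ty": 0.007,"tz": 0,"turn": 0,"gripper": 0.004},{"tx": 0,"ty": 0.014,"tz": 0,"turn": 0,"gripper": 0.004},{"tx": 0,"ty": 0.02,"tz": 0,"turn": 0,"gripper": 0.004},{"tx": 0,"ty": 0.0215,"tz": 0,"turn": 0,"gripper": 0.004}]'

```text
time_s: 5.3
tcp_pos: [0.5928, -0.0343, 0.0754]
eef_rot: [-89.9, 0.0, 92.5]
contact_force: [0.0, -3.5, 1.4]
gripper_width: 0.01
```

```bash
python3 go.py 0.593 -0.035 0.0755 92.5; python3 hov.py h3 0.594 -0.034 2.5
```

```text
t 5.3 tcp [ 0.5928 -0.0343  0.0754] rot [-8.991e+01  2.000e-02  9.246e+01] j [ 15.5  22.1 -21.4  -0.  -46.5 -13.1] F [ 0.02 -3.46  1.44] W 0.01
tx -0.0007 ty -0.0001 tz -0.0002 turn -0.0007
```

View pics/h3_raw.png

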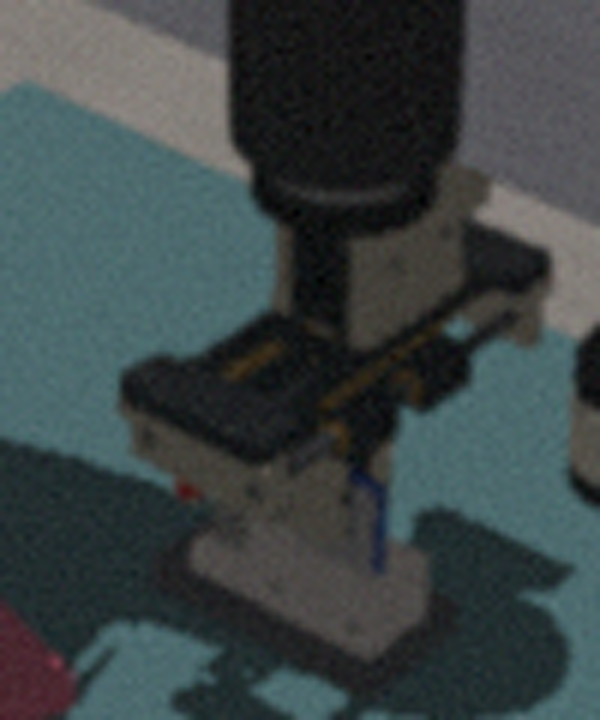

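apply_moves --deltas '[{"tx": 0,"ty": 0,"tz": 0,"turn": 0,"gripper": 0.026},{"tx": 0,"ty": 0,"tz": 0,"turn": 0,"gripper": 0.026},{"tx": 0,"ty": 0,"tz": 0,"turn": 0,"gripper": 0.026}]'

```text
time_s: 5.65
tcp_pos: [0.5935, -0.0338, 0.0767]
eef_rot: [-90.0, -0.0, 92.5]
contact_force: [-0.1, 0.3, -0.5]
gripper_width: 0.0245
```

apply_moves --deltas '[{"tx": 0,"ty": -0.03,"tz": 0,"turn": 0,"gripper": 0.026},{"tx": 0,"ty": -0.07,"tz": 0,"turn": 0,"gripper": 0.026},{"tx": -0.03,"ty": -0.105,"tz": 0,"turn": 0,"gripper": 0.026},{"tx": -0.08,"ty": -0.105,"tz": 0,"turn": 0,"gripper": 0.026},{"tx": -0.12,"ty": -0.105,"tz": 0,"turn": 0,"gripper": 0.026}]'

```text
time_s: 6.15
tcp_pos: [0.5994, -0.1551, 0.1837]
eef_rot: [-90.2, -0.0, 92.5]
contact_force: [0.7, 0.1, -0.7]
gripper_width: 0.026
```

```bash
python3 - <<'E'
from h import *
print(r.get_state()['tcp_pos'])
for n in ('side','top'):
    p,d=capture(n); np.savez(n+'6.npz',p=p,d=d); cv2.imwrite(f'pics/{n}6.png',p[:,:,::-1])
    v,u=np.mgrid[0:420,0:560]; P=unproj(n,u,v,d=d); P[d==0]=np.nan; np.save(n+'P6.npy',P)
    bx=(255,195,335,255) if n=='top' else (240,190,320,270)
    crop(n,p,*bx,7,f'pics/{n}6c.png')
E
```

```text
[ 0.59938239 -0.15507093  0.18368436]
```

View pics/side6c.png

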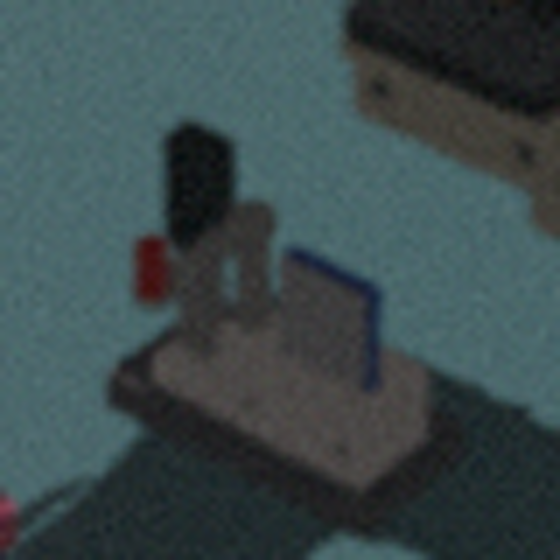

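View pics/top6.png

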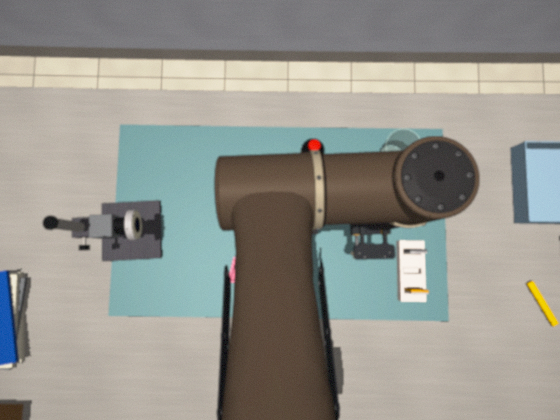

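```bash
python3 - <<'E'
from h import *
p=np.load('side6.npz')['p'];P=np.load('sideP6.npy')
h=cv2.cvtColor(p,cv2.COLOR_RGB2HSV).astype(int)
m=(h[...,1]>110)&(abs(h[...,0]-117)<12); m[:190]=0;m[270:]=0;m[:,:270]=0;m[:,305:]=0
print(m.sum(),np.nanpercentile(P[m][:,2],[5,25,50,75,90,95]))
m=(h[...,1]>130)&((h[...,0]<8)|(h[...,0]>172)); m[:215]=0;m[240:]=0;m[:,:250]=0;m[:,:255]=0;m[:,275:]=0
v,u=np.nonzero(m);print('knob px',m.sum(),u.mean(),v.mean(),np.nanmedian(P[m],0), unproj('side',u.mean(),v.mean(),z=.105))
print(P[226:232,270:272].reshape(-1,3)[:3])
E
python3 go.py 0.533 -0.008 0.16 182
```

```text
21 [0.05739678 0.07839652 0.08584338 0.0870882  0.08764033 0.08804833]
knob px 25 261.12 227.84 [ 0.52798047 -0.00697173  0.11068765] [ 0.53286884 -0.00179926  0.105     ]
[[ 0.56275872 -0.00381712  0.09610599]
 [ 0.56363505 -0.0065241   0.09696295]
 [ 0.55958165 -0.00687348  0.09611886]]
t 6.25 tcp [ 0.5983 -0.1576  0.1819] rot [-9.004e+01  1.000e-02  9.226e+01] j [  3.3  17.9 -11.7   0.  -60.4  -1.1] F [0.32 0.11 0.07] W 0.0255
tx 0.1521 ty 0.0219 tz 0.0593 turn -1.5663
```

```bash
python3 go.py 0.532 -0.006 0.155 8
```

```text
t 6.25 tcp [ 0.5983 -0.1576  0.1819] rot [-9.004e+01  1.000e-02  9.226e+01] j [  3.3  17.9 -11.7   0.  -60.4  -1.1] F [0.32 0.11 0.07] W 0.0255
tx 0.1541 ty 0.0269 tz 0.0603 turn 1.4706
```

apply_moves --deltas '[{"tx": 0.154,"ty": 0.01,"tz": 0.06,"turn": 1.47,"gripper": 0.032},{"tx": 0.154,"ty": 0.01,"tz": 0.06,"turn": 1.47,"gripper": 0.032},{"tx": 0.154,"ty": 0.01,"tz": 0.06,"turn": 1.47,"gripper": 0.032},{"tx": 0.154,"ty": 0.01,"tz": 0.06,"turn": 1.47,"gripper": 0.032},{"tx": 0.154,"ty": 0.02,"tz": 0.06,"turn": 1.47,"gripper": 0.032}]'

```text
time_s: 6.75
tcp_pos: [0.5315, 0.0003, 0.1629]
eef_rot: [-90.1, -0.2, 51.4]
contact_force: [0.8, -0.6, 0.3]
gripper_width: 0.032
```

```bash
python3 go.py 0.532 -0.006 0.155 8
```

```text
t 6.75 tcp [5.315e-01 3.000e-04 1.629e-01] rot [-90.08  -0.16  51.4 ] j [ 21.2  11.  -24.   -0.  -54.9 -59.8] F [ 0.78 -0.61  0.32] W 0.032
tx -0.0046 ty 0.0079 tz -0.0044 turn 0.7576
```

apply_moves --deltas '[{"tx": -0.004,"ty": 0.008,"tz": -0.003,"turn": 0.757,"gripper": 0.032},{"tx": -0.004,"ty": 0.008,"tz": -0.003,"turn": 0.757,"gripper": 0.032},{"tx": -0.004,"ty": 0.008,"tz": -0.003,"turn": 0.757,"gripper": 0.032},{"tx": -0.004,"ty": 0.008,"tz": -0.003,"turn": 0.757,"gripper": 0.032},{"tx": -0.004,"ty": 0.008,"tz": -0.003,"turn": 0.757,"gripper": 0.032}]'

```text
time_s: 7.25
tcp_pos: [0.5317, -0.0073, 0.1536]
eef_rot: [-90.0, -0.0, 8.3]
contact_force: [-0.1, -0.3, 0.1]
gripper_width: 0.0318
```

apply_moves --deltas '[{"tx": 0,"ty": 0,"tz": 0,"turn": 0,"gripper": 0.032}]'

```text
time_s: 7.35
tcp_pos: [0.5318, -0.0073, 0.1536]
eef_rot: [-90.0, -0.0, 8.5]
contact_force: [-0.4, -0.3, -0.4]
gripper_width: 0.0319
```

```bash
python3 go.py 0.532 -0.006 0.114 8; python3 hov.py k1 0.594 -0.034 2.5
```

```text
t 7.35 tcp [ 0.5318 -0.0073  0.1536] rot [-8.998e+01 -2.000e-02  8.480e+00] j [  20.3   11.6  -24.5   -0.   -53.9 -101.9] F [-0.4  -0.25 -0.41] W 0.0319
tx 0.0004 ty 0.0396 tz 0.0013 turn 0.0083
```

View pics/k1_raw.png

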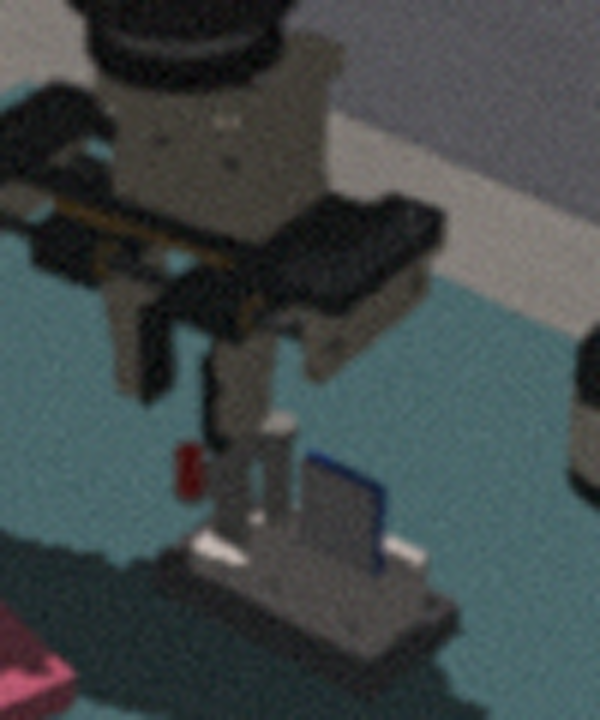

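```bash
python3 - <<'E'
from ov import *
s=r.get_state(); t=s['tcp_pos']; yaw=np.radians(s['eef_rot'][2])
q=np.load('k1.npz'); p=q['p']
Z=.1366
polys=[]
# finger tip rects: pads 19 wide along tool x, inner at +-16, outer +-37 along tool z
R=np.array([[np.cos(yaw),-np.sin(yaw)],[np.sin(yaw),np.cos(yaw)]])
for sg in (1,-1):
    a=np.array([[-.0095,sg*.016],[.0095,sg*.016],[.0095,sg*.037],[-.0095,sg*.037]])@R.T+t[:2]
    polys.append((np.c_[a,np.full(4,Z)],(0,255,255)))
th=np.linspace(0,2*np.pi,20)
for z in (.115,.094):
    polys.append((np.c_[.532+.006*np.cos(th),-.006+.006*np.sin(th),np.full(20,z)],(0,255,0)))
overlay('side',p,polys,(230,170,310,250),9,'pics/k1o.png')
E
```

```text
(no output)
```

View pics/k1o.png

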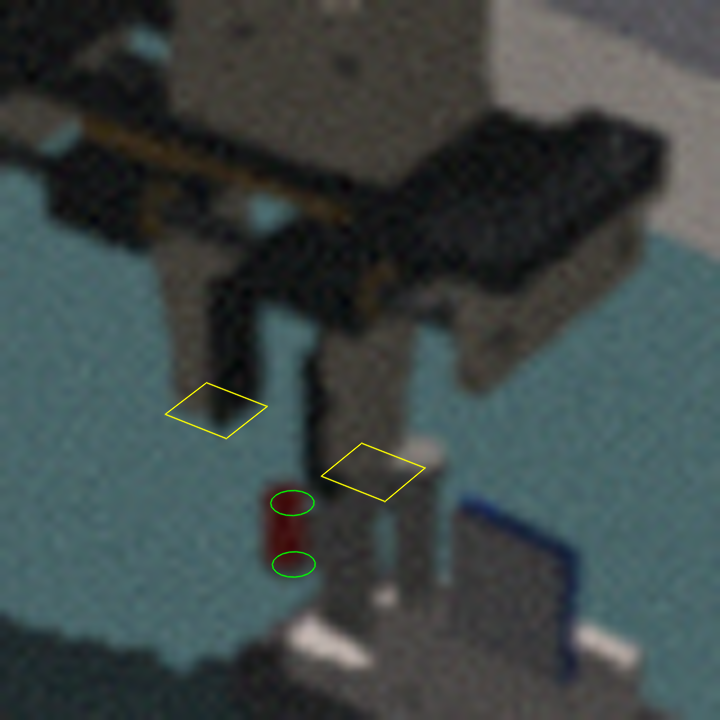

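apply_moves --deltas '[{"tx": 0,"ty": 0.015,"tz": 0.001,"turn": 0,"gripper": 0.032},{"tx": 0,"ty": 0.03,"tz": 0.001,"turn": 0,"gripper": 0.032},{"tx": 0,"ty": 0.039,"tz": 0.001,"turn": 0,"gripper": 0.032},{"tx": 0,"ty": 0.039,"tz": 0.001,"turn": 0,"gripper": 0.032}]'

```text
time_s: 7.8
tcp_pos: [0.5308, -0.0069, 0.1134]
eef_rot: [-90.0, 0.1, 8.7]
contact_force: [-0.3, -0.7, 0.6]
gripper_width: 0.0321
```

apply_moves --deltas '[{"tx": 0,"ty": 0,"tz": 0,"turn": 0,"gripper": 0.009},{"tx": 0,"ty": 0,"tz": 0,"turn": 0,"gripper": 0.009},{"tx": 0,"ty": 0,"tz": 0,"turn": 0,"gripper": 0.009},{"tx": 0,"ty": 0,"tz": 0,"turn": 0,"gripper": 0.009}]' --newtons 4

```text
time_s: 8.2
tcp_pos: [0.5319, -0.0067, 0.115]
eef_rot: [-90.0, -0.1, 8.6]
contact_force: [0.0, -0.5, -0.3]
gripper_width: 0.0119
```

```bash
python3 go.py 0.532 -0.006 0.114 8; python3 hov.py k2 0.594 -0.034 2.5
```

```text
t 8.2 tcp [ 0.5319 -0.0067  0.115 ] rot [-8.999e+01 -5.000e-02  8.610e+00] j [  20.4   14.2  -27.1    0.   -48.6 -101.8] F [ 0.02 -0.49 -0.32] W 0.0119
tx 0.0002 ty 0.0010 tz 0.0006 turn 0.0106
```

View pics/k2_raw.png

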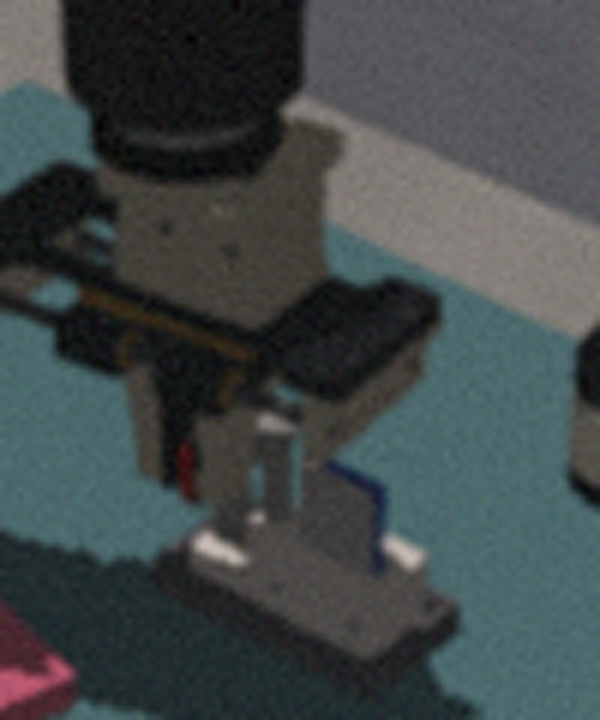

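apply_moves --deltas '[{"tx": 0.0006,"ty": 0,"tz": -0.0084,"turn": -0.14,"gripper": 0.009},{"tx": 0.0023,"ty": 0,"tz": -0.0165,"turn": -0.279,"gripper": 0.009},{"tx": 0.0052,"ty": 0,"tz": -0.0244,"turn": -0.419,"gripper": 0.009},{"tx": 0.0091,"ty": 0,"tz": -0.0318,"turn": -0.559,"gripper": 0.009},{"tx": 0.014,"ty": 0,"tz": -0.0386,"turn": -0.698,"gripper": 0.009}]'

```text
time_s: 8.75
tcp_pos: [0.5517, -0.0431, 0.115]
eef_rot: [-90.0, -0.0, 48.9]
contact_force: [-0.6, 1.1, 1.5]
gripper_width: 0.0114
```

```bash
python3 - <<'E'
from h import *
s=r.get_state();t=s['tcp_pos'];print(s['time_s'],t,s['eef_rot'],s['contact_force'].round(2),s['gripper_width'])
H=np.array([.5913,.0025]); d=H-t[:2]; print('radius',np.hypot(*d),'dir yaw',np.degrees(np.arctan2(d[1],d[0])))
E
```

```text
8.75 [ 0.55167401 -0.04312474  0.1149867 ] [-9.00319661e+01 -3.74397287e-02  4.89250814e+01] [-0.63  1.13  1.49] 0.011428075375679787
radius 0.06043042518580929 dir yaw 49.02503662459675
```

apply_moves --deltas '[{"tx": 0.0006,"ty": 0,"tz": -0.0084,"turn": -0.14,"gripper": 0.009},{"tx": 0.0023,"ty": 0,"tz": -0.0165,"turn": -0.279,"gripper": 0.009},{"tx": 0.0052,"ty": 0,"tz": -0.0244,"turn": -0.419,"gripper": 0.009},{"tx": 0.0091,"ty": 0,"tz": -0.0318,"turn": -0.559,"gripper": 0.009},{"tx": 0.014,"ty": 0,"tz": -0.0386,"turn": -0.698,"gripper": 0.009}]'

```text
time_s: 9.25
tcp_pos: [0.59, -0.0581, 0.115]
eef_rot: [-90.0, 0.0, 88.9]
contact_force: [0.4, 1.7, 1.5]
gripper_width: 0.0115
```

```bash
python3 - <<'E'
from h import *
s=r.get_state();t=s['tcp_pos'];print(s['time_s'],t,s['eef_rot'],s['contact_force'].round(2),s['gripper_width'])
H=np.array([.5913,.0025]); d=H-t[:2]; print('radius',np.hypot(*d),'dir yaw',np.degrees(np.arctan2(d[1],d[0])))
E
```

```text
9.25 [ 0.5900326  -0.05810052  0.11497972] [-9.00400889e+01  1.54354816e-03  8.89128892e+01] [0.38 1.67 1.45] 0.011475540722526273
radius 0.06061377020540225 dir yaw 88.80188594357645
```

apply_moves --deltas '[{"tx": 0.0005,"ty": 0,"tz": -0.003,"turn": -0.05,"gripper": 0.009},{"tx": 0.0005,"ty": 0,"tz": -0.0055,"turn": -0.063,"gripper": 0.009},{"tx": 0.0005,"ty": 0,"tz": -0.0055,"turn": -0.063,"gripper": 0.009}]'

```text
time_s: 9.55
tcp_pos: [0.5951, -0.0578, 0.1148]
eef_rot: [-90.0, 0.0, 92.1]
contact_force: [-1.5, -3.0, 3.7]
gripper_width: 0.0117
```

```bash
python3 - <<'E'
from h import *
s=r.get_state();t=s['tcp_pos'];print(s['time_s'],t,s['eef_rot'],s['contact_force'].round(2),s['gripper_width'])
H=np.array([.5913,.0025]); d=H-t[:2]; print('radius',np.hypot(*d),'dir yaw',np.degrees(np.arctan2(d[1],d[0])))
E
```

```text
9.55 [ 0.5951359  -0.05781625  0.11483121] [-9.00042069e+01  2.36312988e-02  9.21303413e+01] [-1.46 -2.96  3.66] 0.011669805192585314
radius 0.06043809702307433 dir yaw 93.63891062708582
```

apply_moves --deltas '[{"tx": 0,"ty": 0,"tz": -0.002,"turn": 0,"gripper": 0.009},{"tx": 0,"ty": 0,"tz": -0.002,"turn": 0,"gripper": 0.009},{"tx": 0,"ty": 0,"tz": -0.002,"turn": 0,"gripper": 0.009}]'

```text
time_s: 9.85
tcp_pos: [0.5968, -0.0576, 0.1149]
eef_rot: [-90.0, 0.0, 92.1]
contact_force: [-1.6, -1.9, 5.2]
gripper_width: 0.0118
```

apply_moves --deltas '[{"tx": 0,"ty": 0,"tz": 0.001,"turn": 0,"gripper": 0.03},{"tx": 0,"ty": 0,"tz": 0.001,"turn": 0,"gripper": 0.03},{"tx": 0,"ty": -0.03,"tz": 0.001,"turn": 0,"gripper": 0.03},{"tx": 0,"ty": -0.08,"tz": 0.001,"turn": 0,"gripper": 0.03},{"tx": 0,"ty": -0.1,"tz": 0.001,"turn": 0,"gripper": 0.03}]'

```text
time_s: 10.35
tcp_pos: [0.5978, -0.0573, 0.2187]
eef_rot: [-90.3, 0.0, 92.2]
contact_force: [1.4, 1.0, 0.6]
gripper_width: 0.0295
```

```bash
python3 go.py 0.5907 0.0285 0.2 92.5; python3 hov.py l1 0.594 -0.034 2.5
```

```text
t 10.35 tcp [ 0.5978 -0.0573  0.2187] rot [-90.3    0.    92.21] j [ 13.2  14.4 -11.4   0.1 -63.9 -11. ] F [1.37 0.98 0.57] W 0.0295
tx 0.0860 ty 0.0187 tz 0.0037 turn -0.0051
```

View pics/l1_raw.png

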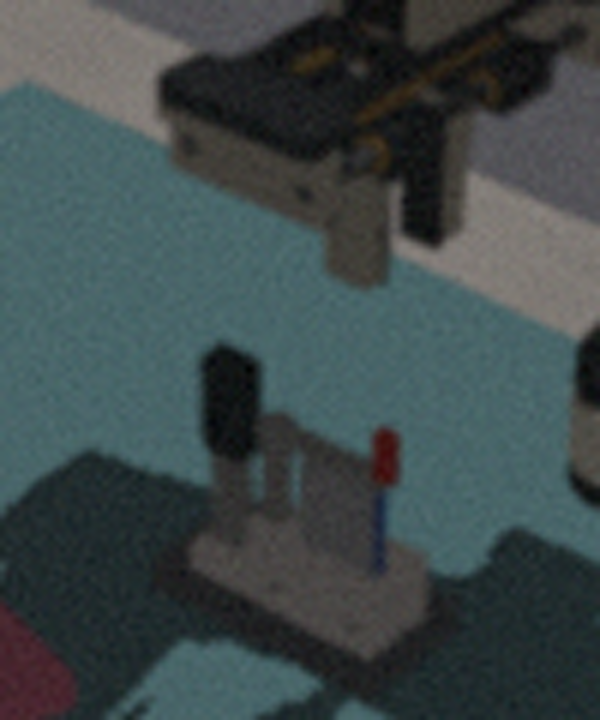

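```bash
python3 - <<'E'
from h import *
p=np.load('l1.npz')['p']
h=cv2.cvtColor(p,cv2.COLOR_RGB2HSV).astype(int)
m=(h[...,1]>130)&((h[...,0]<8)|(h[...,0]>172)); m[:215]=0;m[240:]=0;m[:,:288]=0;m[:,300:]=0
v,u=np.nonzero(m);k=np.array([u.mean(),v.mean()]);print('knob px',m.sum(),k)
psi=np.radians(2.5);Rm=np.array([[np.cos(psi),-np.sin(psi)],[np.sin(psi),np.cos(psi)]])
# knob px at open: with known (0.532,-0.0067)
k0=np.array([261.12,227.84]); b=k0-proj('side',[.532,-.0067,.105]); print('bias',b)
print('knob', unproj('side',*(k-b),z=.105))
for q in (-.1,-.05,0,.05,.1,.15):
    P=np.r_[np.array([.593,-.0355])+Rm@[-.06*np.sin(q),.038-.06*np.cos(q)],.105]; print(q,P,proj('side',P)+b-k)
# lens: ring light in side0 & top0
s=np.load('side0.npz');P=np.load('sideP0.npy')
crop('s',s['p'],165,140,205,180,12,'pics/lens_s.png')
t=np.load('top0.npz'); crop('t',t['p'],115,195,155,250,10,'pics/lens_t.png')
E
```

```text
knob px 25 [293.8  225.88]
bias [-1.14681185 -0.92777297]
knob [ 0.59406704 -0.06085455  0.105     ]
-0.1 [ 0.59993086 -0.05691832  0.105     ] [ 0.36589635 -1.60405088]
-0.05 [ 0.59695225 -0.05727334  0.105     ] [-0.30905783 -1.04907153]
0 [ 0.59395963 -0.05747906  0.105     ] [-1.03440281 -0.51334661]
0.05 [ 0.59096046 -0.05753495  0.105     ] [-1.80842099e+00  1.58192190e-03]
0.1 [ 0.58796225 -0.05744088  0.105     ] [-2.62923598  0.49421885]
0.15 [ 0.58497248 -0.05719707  0.105     ] [-3.49481641  0.96312164]
```

View pics/lens_s.png

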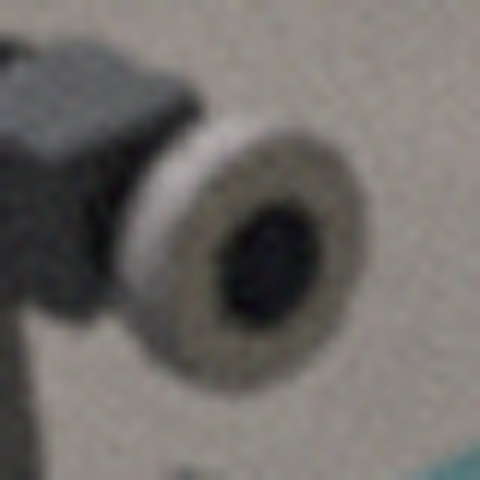

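View pics/lens_t.png

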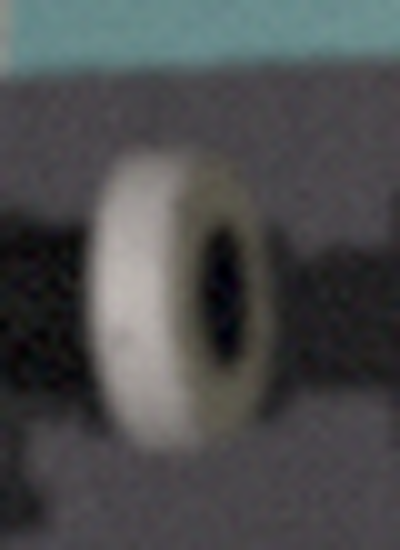

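```bash
python3 - <<'E'
from h import *
c=lambda a,b,s,x,y:((a+.5)/s-.5+x,(b+.5)/s-.5+y)
us=c(269,264,12,165,140); ut=c(224,294,10,115,195); print(us,ut)
from scipy.optimize import least_squares
f=lambda X:np.r_[proj('side',X)-us,proj('top',X)-ut]
s=least_squares(f,[.57,.33,.17]); print('lens',s.x,s.fun)
b=np.array([-1.1,-.9])
f2=lambda X:np.r_[proj('side',X)+b-us,proj('top',X)-ut]
s=least_squares(f2,[.57,.33,.17]); print('lens debiased',s.x,s.fun)
# base plate corners in a_cam (6x, 40,190) z=.014
for a,bb in [(372,80),(722,65),(730,408),(376,426)]:
    print(unproj('top',*c(a,bb,6,40,190),z=.014))
P=np.load('topP0.npy'); print(P[224,137],P[218:230,134:140,2].round(3))
Ps=np.load('sideP0.npy'); print(Ps[161,187]); 
# ring front plane from side depth: fit plane
q=np.load('side0.npz')['p']
v,u=np.mgrid[151:172,182:195]; X=Ps[v,u].reshape(-1,3); w=np.hypot(u-186.9,(v-161.7)*.9).ravel(); X=X[(w<9)&~np.isnan(X[:,0])]
m=np.median(X,0); ok=np.linalg.norm(X-m,axis=1)<.03; X=X[ok]
n=np.linalg.svd(X-X.mean(0))[2][2]; print(len(X),X.mean(0),n, np.std((X-X.mean(0))@n))
E
```

```text
(186.95833333333334, 161.54166666666666) (136.95, 223.95)
lens [0.57059798 0.33607871 0.15660103] [ 0.38600486  0.02587623 -0.19156116  0.21883196]
lens debiased [0.57179768 0.33648059 0.15320679] [-0.35131182 -0.0232457   0.17473583 -0.19950851]
[0.63489109 0.47801615 0.014     ]
[0.64364529 0.32867467 0.014     ]
[0.49697305 0.31827989 0.014     ]
[0.48752187 0.46686641 0.014     ]
[0.57087152 0.335067   0.15805785] [[0.174 0.166 0.161 0.153 0.147 0.136]
 [0.173 0.169 0.158 0.154 0.145 0.138]
 [0.171 0.167 0.16  0.154 0.146 0.139]
 [0.172 0.165 0.163 0.159 0.148 0.14 ]
 [0.171 0.166 0.161 0.154 0.147 0.138]
 [0.17  0.169 0.161 0.157 0.147 0.144]
 [0.172 0.168 0.163 0.158 0.152 0.144]
 [0.171 0.167 0.162 0.156 0.149 0.144]
 [0.173 0.167 0.161 0.154 0.151 0.143]
 [0.172 0.168 0.161 0.158 0.15  0.14 ]
 [0.169 0.168 0.165 0.157 0.15  0.139]
 [0.169 0.167 0.163 0.159 0.15  0.141]]
[0.56914345 0.3353774  0.15926472]
212 [0.57314253 0.33805544 0.15455154] [-0.07018389  0.99751717 -0.0058067 ] 0.0022779562018131953
```

```bash
python3 - <<'E'
from ov import *
import ov
b=np.array([-1.1,-.9]); 
import h
p0=ov.proj
ov.proj=lambda n,P:p0(n,P)+(b if n=='side' else 0)
p=np.load('l1.npz')['p']; psi=np.radians(2.5)
R=np.array([[np.cos(psi),-np.sin(psi)],[np.sin(psi),np.cos(psi)]])
c=np.array([.593,-.0355]); hc=c+R@[0,.064]
k=c+R@[0,-.022]; 
polys=[(box(hc,.016,.024,.119,psi),(255,255,0)),(box(hc,.016,.024,.069,psi),(255,255,0)),(box(c,.01,.04,.086,psi),(0,255,255)),(box(c,.04,.062,.046,psi),(0,0,255)),(box(k,.012,.012,.115,psi),(0,255,0)),(box(c,.064,.126,.018,psi,.0235),(255,0,0))]
q=np.clip(p.astype(float)*1.8,0,255).astype(np.uint8)
ov.overlay('side',q,polys,(250,200,310,265),9,'pics/l1o.png')
E
```

```text
(no output)
```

View pics/l1o.png

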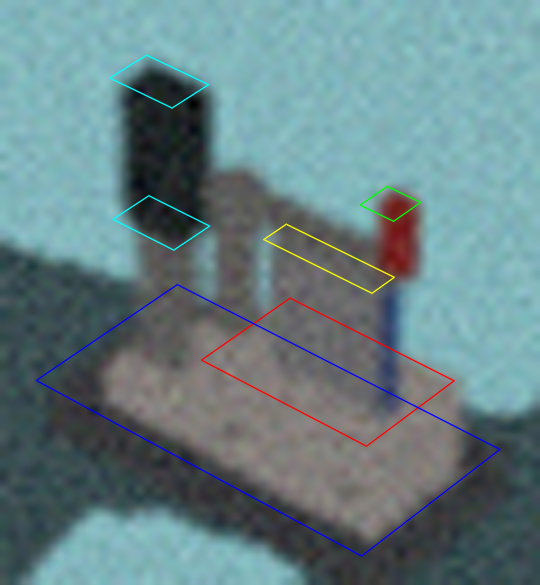

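```bash
python3 go.py 0.590 0.028 0.15 92.5
```

```text
t 10.4 tcp [ 0.5987 -0.0572  0.2209] rot [-9.049e+01 -1.000e-02  9.222e+01] j [ 13.2  14.3 -11.3   0.1 -63.9 -11. ] F [ 2.   -0.17  4.44] W 0.0297
tx 0.0855 ty 0.0709 tz 0.0054 turn -0.0050
```

apply_moves --deltas '[{"tx": 0.085,"ty": 0.02,"tz": 0.005,"turn": -0.005,"gripper": 0.06},{"tx": 0.085,"ty": 0.045,"tz": 0.005,"turn": -0.005,"gripper": 0.06},{"tx": 0.085,"ty": 0.066,"tz": 0.005,"turn": -0.005,"gripper": 0.06},{"tx": 0.085,"ty": 0.066,"tz": 0.005,"turn": -0.005,"gripper": 0.06},{"tx": 0.085,"ty": 0.066,"tz": 0.005,"turn": -0.005,"gripper": 0.06}]'

```text
time_s: 10.9
tcp_pos: [0.5878, 0.0272, 0.1485]
eef_rot: [-90.0, 0.0, 92.5]
contact_force: [-0.1, 0.2, 0.6]
gripper_width: 0.0591
```

```bash
python3 go.py 0.590 0.028 0.092 92.5; python3 hov.py m1 0.594 -0.034 2.5
```

```text
t 10.9 tcp [0.5878 0.0272 0.1485] rot [-8.996e+01  3.000e-02  9.249e+01] j [ 21.7  17.  -17.8   0.  -55.2 -19.2] F [-0.07  0.15  0.59] W 0.0591
tx 0.0007 ty 0.0565 tz -0.0022 turn -0.0002
```

View pics/m1_raw.png

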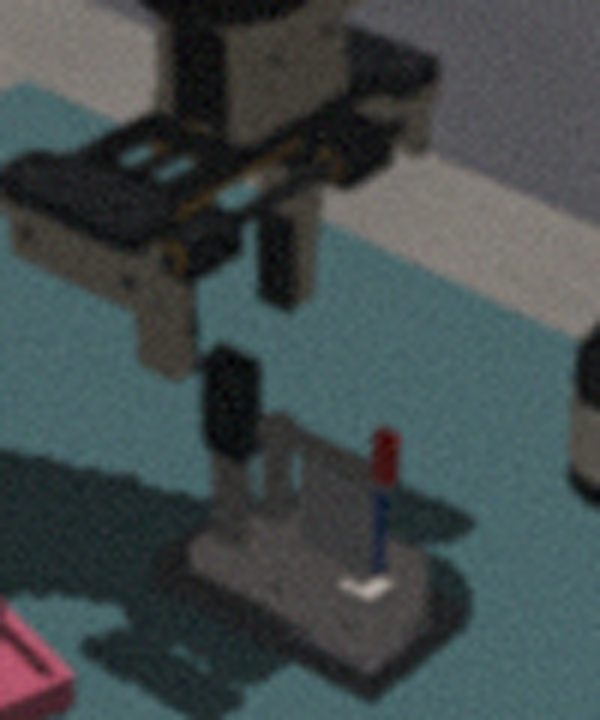

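apply_moves --deltas '[{"tx": 0.001,"ty": 0.02,"tz": -0.002,"turn": 0,"gripper": 0.06},{"tx": 0.001,"ty": 0.04,"tz": -0.002,"turn": 0,"gripper": 0.06},{"tx": 0.001,"ty": 0.056,"tz": -0.002,"turn": 0,"gripper": 0.06},{"tx": 0.001,"ty": 0.056,"tz": -0.002,"turn": 0,"gripper": 0.06}]'

```text
time_s: 11.35
tcp_pos: [0.5892, 0.0275, 0.0917]
eef_rot: [-89.9, 0.0, 92.4]
contact_force: [-0.5, -0.8, 0.4]
gripper_width: 0.0601
```

apply_moves --deltas '[{"tx": 0,"ty": 0,"tz": 0,"turn": 0,"gripper": 0.03},{"tx": 0,"ty": 0,"tz": 0,"turn": 0,"gripper": 0.022},{"tx": 0,"ty": 0,"tz": 0,"turn": 0,"gripper": 0.018},{"tx": 0,"ty": 0,"tz": 0,"turn": 0,"gripper": 0.012},{"tx": 0,"ty": 0,"tz": 0,"turn": 0,"gripper": 0.01}]' --newtons 20

```text
time_s: 11.85
tcp_pos: [0.5899, 0.0284, 0.093]
eef_rot: [-90.0, -0.0, 92.5]
contact_force: [-0.3, 0.6, -0.1]
gripper_width: 0.026
```

apply_moves --deltas '[{"tx": 0,"ty": 0,"tz": 0,"turn": 0,"gripper": 0.005},{"tx": 0,"ty": 0,"tz": 0,"turn": 0,"gripper": 0.005}]' --newtons 60

```text
time_s: 12.05
tcp_pos: [0.5898, 0.0285, 0.0926]
eef_rot: [-90.0, -0.0, 92.5]
contact_force: [-1.0, -0.1, 2.2]
gripper_width: 0.0159
```

```bash
python3 go.py 0.590 0.028 0.092 92.5; python3 hov.py m2 0.594 -0.034 2.5
```

```text
t 12.05 tcp [0.5898 0.0285 0.0926] rot [-90.01  -0.    92.48] j [ 21.7  20.6 -21.    0.  -48.3 -19.2] F [-1.03 -0.09  2.18] W 0.0159
tx -0.0005 ty 0.0006 tz -0.0002 turn -0.0004
```

View pics/m2_raw.png

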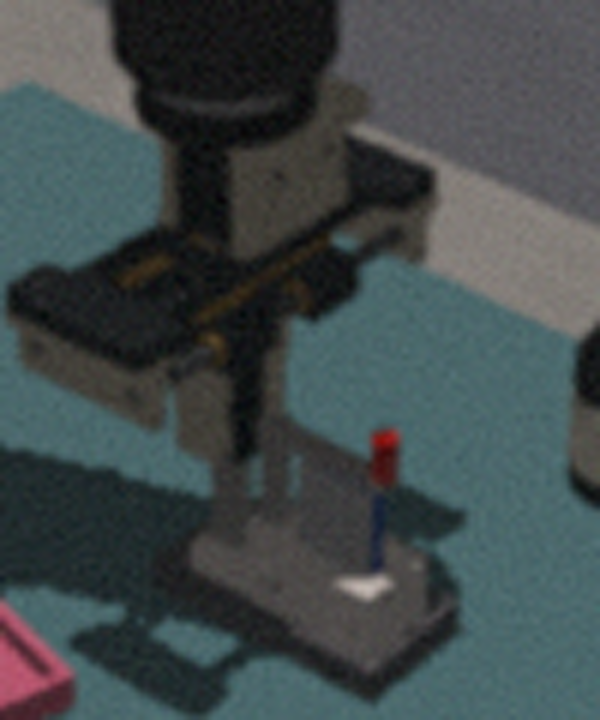

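Gripped at 15.9 mm (the grip is 16 mm). Now a slow, straight lift.

apply_moves --deltas '[{"tx": 0,"ty": -0.006,"tz": 0,"turn": 0,"gripper": 0.005},{"tx": 0,"ty": -0.014,"tz": 0,"turn": 0,"gripper": 0.005},{"tx": 0,"ty": -0.026,"tz": 0,"turn": 0,"gripper": 0.005},{"tx": 0,"ty": -0.04,"tz": 0,"turn": 0,"gripper": 0.005},{"tx": 0,"ty": -0.05,"tz": 0,"turn": 0,"gripper": 0.005}]'

```text
time_s: 12.6
tcp_pos: [0.59, 0.0285, 0.1441]
eef_rot: [-90.1, -0.0, 92.5]
contact_force: [0.5, -0.0, -4.7]
gripper_width: 0.0157
```

apply_moves --deltas '[{"tx": 0,"ty": -0.012,"tz": 0,"turn": 0,"gripper": 0.005},{"tx": 0,"ty": -0.025,"tz": 0,"turn": 0,"gripper": 0.005},{"tx": 0,"ty": -0.035,"tz": 0,"turn": 0,"gripper": 0.005},{"tx": 0,"ty": -0.042,"tz": 0,"turn": 0,"gripper": 0.005},{"tx": 0,"ty": -0.042,"tz": 0,"turn": 0,"gripper": 0.005}]'

```text
time_s: 13.1
tcp_pos: [0.5903, 0.0285, 0.1857]
eef_rot: [-90.1, -0.0, 92.5]
contact_force: [-0.0, 0.5, -5.2]
gripper_width: 0.0157
```

```bash
python3 go.py 0.5152 0.2066 0.183 183.8; python3 hov.py m3 0.594 -0.034 2.5
```

```text
t 13.1 tcp [0.5903 0.0285 0.1857] rot [-9.011e+01 -3.000e-02  9.248e+01] j [ 21.7  15.2 -15.    0.  -59.8 -19.2] F [-0.03  0.47 -5.24] W 0.0157
tx 0.1812 ty 0.0027 tz 0.0673 turn -1.5938
```

View pics/m3_raw.png

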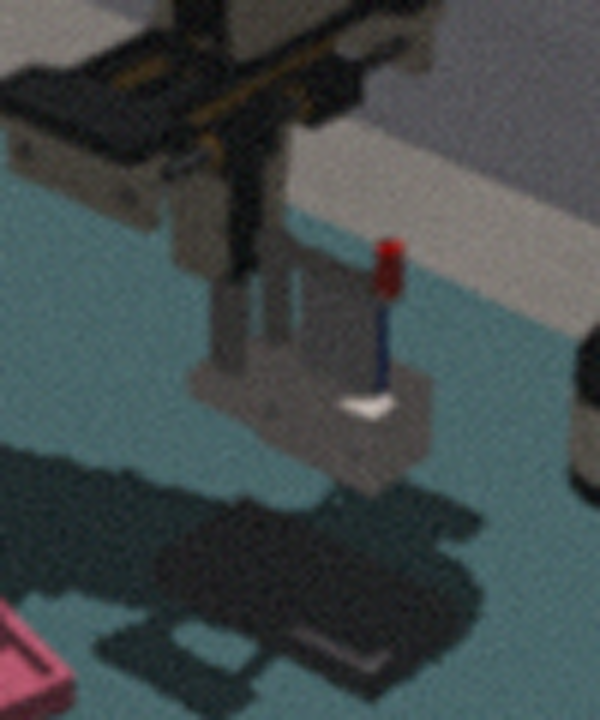

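apply_moves --deltas '[{"tx": 0.008,"ty": 0,"tz": 0.003,"turn": -0.05,"gripper": 0.005},{"tx": 0.02,"ty": 0,"tz": 0.008,"turn": -0.14,"gripper": 0.005},{"tx": 0.034,"ty": 0,"tz": 0.013,"turn": -0.24,"gripper": 0.005},{"tx": 0.048,"ty": 0,"tz": 0.018,"turn": -0.34,"gripper": 0.005},{"tx": 0.062,"ty": 0,"tz": 0.023,"turn": -0.44,"gripper": 0.005}]'

```text
time_s: 13.65
tcp_pos: [0.5633, 0.0896, 0.1835]
eef_rot: [-89.9, -0.0, 117.9]
contact_force: [0.6, 0.2, -4.8]
gripper_width: 0.0158
```

```bash
python3 go.py 0.5152 0.2066 0.183 183.8
```

```text
t 13.65 tcp [0.5633 0.0896 0.1835] rot [-8.991e+01 -1.000e-02  1.179e+02] j [ 28.7  13.5 -17.5  -0.  -59.   -0.8] F [ 0.58  0.21 -4.83] W 0.0158
tx 0.1259 ty 0.0005 tz -0.0122 turn -1.1502
```

apply_moves --deltas '[{"tx": 0.012,"ty": 0,"tz": -0.001,"turn": -0.1,"gripper": 0.005},{"tx": 0.025,"ty": 0,"tz": -0.002,"turn": -0.21,"gripper": 0.005},{"tx": 0.038,"ty": 0,"tz": -0.003,"turn": -0.33,"gripper": 0.005},{"tx": 0.05,"ty": 0,"tz": -0.005,"turn": -0.45,"gripper": 0.005},{"tx": 0.063,"ty": 0,"tz": -0.006,"turn": -0.57,"gripper": 0.005}]'

```text
time_s: 14.15
tcp_pos: [0.5394, 0.1481, 0.1836]
eef_rot: [-89.9, -0.1, 150.6]
contact_force: [0.7, -0.4, -3.9]
gripper_width: 0.0157
```

```bash
python3 go.py 0.5152 0.2066 0.183 183.8
```

```text
t 14.15 tcp [0.5394 0.1481 0.1836] rot [-8.9910e+01 -5.0000e-02  1.5062e+02] j [ 35.4  12.5 -18.9  -0.  -58.7  25.2] F [ 0.68 -0.42 -3.9 ] W 0.0157
tx 0.0498 ty 0.0006 tz -0.0391 turn -0.5792
```

apply_moves --deltas '[{"tx": 0.01,"ty": 0,"tz": -0.008,"turn": -0.12,"gripper": 0.005},{"tx": 0.02,"ty": 0,"tz": -0.016,"turn": -0.25,"gripper": 0.005},{"tx": 0.03,"ty": 0,"tz": -0.024,"turn": -0.37,"gripper": 0.005},{"tx": 0.04,"ty": 0,"tz": -0.031,"turn": -0.47,"gripper": 0.005},{"tx": 0.046,"ty": 0,"tz": -0.036,"turn": -0.54,"gripper": 0.005}]'

```text
time_s: 14.65
tcp_pos: [0.517, 0.2023, 0.1836]
eef_rot: [-89.9, -0.1, -178.5]
contact_force: [0.1, -0.1, -4.7]
gripper_width: 0.0156
```

apply_moves --deltas '[{"tx": 0,"ty": 0,"tz": 0,"turn": 0,"gripper": 0.005},{"tx": 0,"ty": 0,"tz": 0,"turn": 0,"gripper": 0.005},{"tx": 0,"ty": 0,"tz": 0,"turn": 0,"gripper": 0.005}]'

```text
time_s: 14.95
tcp_pos: [0.5178, 0.2015, 0.1841]
eef_rot: [-90.0, -0.0, -178.8]
contact_force: [0.8, 0.7, -4.7]
gripper_width: 0.0158
```

```bash
python3 go.py 0.5152 0.2066 0.183 183.8; python3 - <<'E'
from h import *
for n in ('side','top'):
    p,d=capture(n); np.savez(n+'9.npz',p=p,d=d)
    crop(n,p,*((140,100,300,220) if n=='side' else (110,180,250,270)),5,f'pics/{n}9.png')
E
```

```text
t 14.95 tcp [0.5178 0.2015 0.1841] rot [-8.9970e+01 -4.0000e-02 -1.7882e+02] j [ 41.5  12.1 -19.3  -0.  -58.6  49.7] F [ 0.76  0.68 -4.68] W 0.0158
tx 0.0025 ty 0.0011 tz -0.0052 turn -0.0458
```

View pics/side9.png

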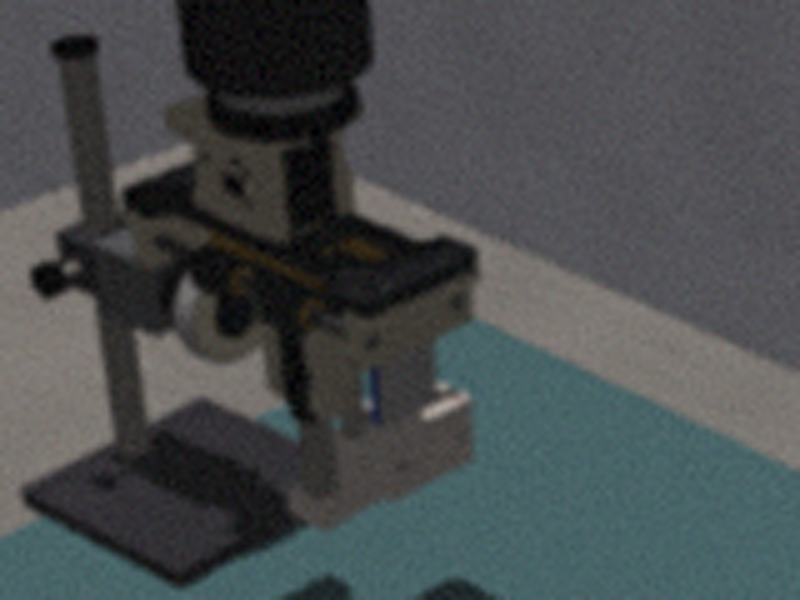

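View pics/top9.png

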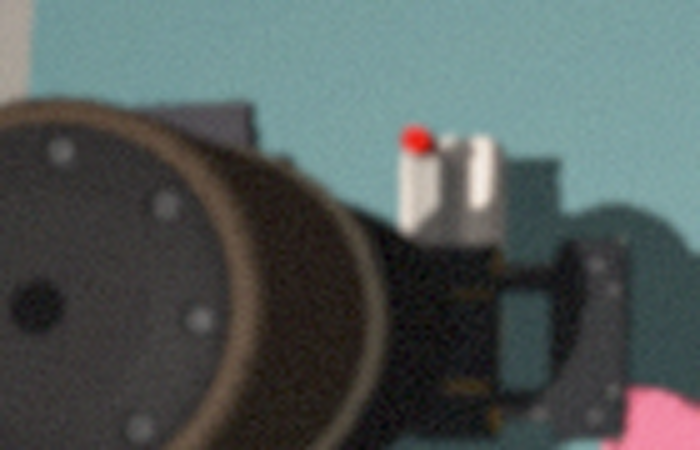

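apply_moves --deltas '[{"tx": 0.001,"ty": 0,"tz": -0.002,"turn": -0.02,"gripper": 0.005},{"tx": 0.002,"ty": 0,"tz": -0.004,"turn": -0.04,"gripper": 0.005},{"tx": 0.0025,"ty": 0,"tz": -0.005,"turn": -0.046,"gripper": 0.005},{"tx": 0.0025,"ty": 0,"tz": -0.005,"turn": -0.046,"gripper": 0.005},{"tx": 0.0025,"ty": 0,"tz": -0.005,"turn": -0.046,"gripper": 0.005}]'

```text
time_s: 15.55
tcp_pos: [0.5153, 0.2069, 0.1845]
eef_rot: [-90.0, 0.0, -176.1]
contact_force: [-0.7, -0.0, -4.1]
gripper_width: 0.016
```

apply_moves --deltas '[{"tx": 0,"ty": 0,"tz": 0,"turn": 0,"gripper": 0.005},{"tx": 0,"ty": 0,"tz": 0,"turn": 0,"gripper": 0.005},{"tx": 0,"ty": 0,"tz": 0,"turn": 0,"gripper": 0.005}]'

```text
time_s: 15.85
tcp_pos: [0.5153, 0.2069, 0.1845]
eef_rot: [-90.0, -0.0, -176.1]
contact_force: [0.7, 0.4, -4.4]
gripper_width: 0.0159
```

```bash
python3 go.py 0.5152 0.2066 0.183 183.8; cat > fin.py <<'E'
from ov import *
s=r.get_state(); t=s['tcp_pos']; psi=np.radians(s['eef_rot'][2]-90)
R=np.array([[np.cos(psi),-np.sin(psi)],[np.sin(psi),np.cos(psi)]])
mz=t[2]+.0014-.048; c=t[:2]-R@[0,.064]
bf=np.r_[c+R@[.005,0],mz+.02]; L=np.array([.571,.3355,.156]); lx=np.array([-.065,.998,0])
print('bf',bf.round(4),'lens in bf x',((L-bf)@np.r_[R[:,0],0]).round(4),'lat',((bf-L)@np.array([.998,.065,0])).round(4))
for n,bx,sc in (('side',(190,130,270,220),7),('top',(180,190,250,250),9)):
    p,d=capture(n); np.savez(n+'10.npz',p=p,d=d)
    k=c+R@[0,-.022]
    polys=[(box(c,.04,.062,mz,psi),(0,0,255)),(box(c,.04,.062,mz-.04,psi),(0,0,255)),(box(c,.01,.04,mz+.04,psi),(0,255,255)),(box(k,.012,.012,mz+.069,psi),(0,255,0))]
    q=np.clip(p.astype(float)*1.5,0,255).astype(np.uint8) if n=='side' else p
    overlay(n,q,polys,bx,sc,f'pics/{n}10.png')
E
python3 fin.py
```

```text
t 15.85 tcp [0.5153 0.2069 0.1845] rot [ -90.     -0.   -176.09] j [ 42.1  12.  -19.4  -0.  -58.6  51.8] F [ 0.73  0.45 -4.43] W 0.0159
tx 0.0001 ty 0.0015 tz 0.0003 turn 0.0019
bf [0.5788 0.2162 0.1579] lens in bf x 0.1195 lat 0.0
```

View pics/side10.png

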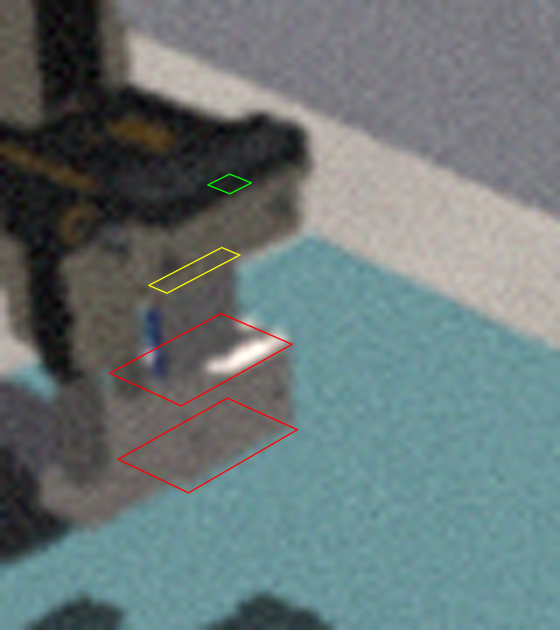

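View pics/top10.png

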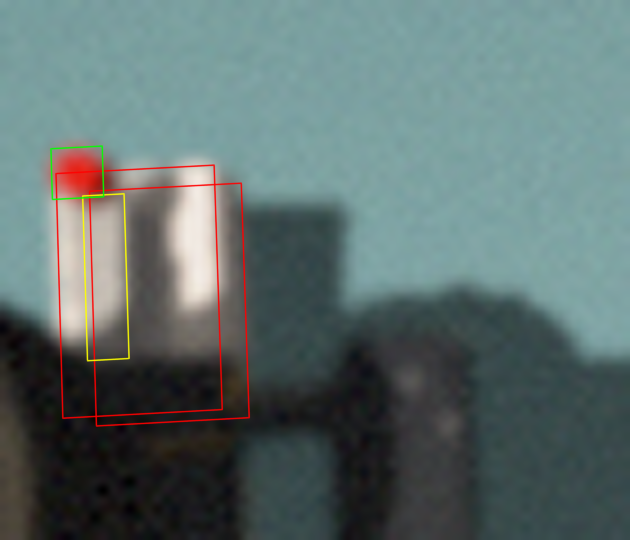

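```bash
python3 - <<'E'
from h import *
q=np.load('top10.npz');p=q['p'];d=q['d'];v,u=np.mgrid[0:420,0:560];P=unproj('top',u,v,d=d)
h=cv2.cvtColor(p,cv2.COLOR_RGB2HSV).astype(int)
m=(h[...,1]>150)&((h[...,0]<8)|(h[...,0]>172)); m[:200]=0;m[215:]=0;m[:,:183]=0;m[:,195:]=0
print('knob',m.sum(),np.median(P[m],0),P[m][:,2].std())
w=(p.min(-1)>165);w[:208]=0;w[226:]=0;w[:,:197]=0;w[:,206:]=0
X=P[w];print('strip',len(X),X.mean(0)); A=np.c_[X[:,0]-X[:,0].mean(),np.ones(len(X))]
print('z slope vs x',np.linalg.lstsq(A,X[:,2],rcond=None)[0], 'std',X[:,2].std())
print(np.c_[X[::6]].round(3))
# side: white spot
q=np.load('side10.npz');p=q['p'];P=unproj('side',v,u,d=q['d']) if 0 else unproj('side',u,v,d=q['d'])
w=(p.min(-1)>120);w[:172]=0;w[186:]=0;w[:,:217]=0;w[:,233:]=0
print('side white',w.sum(),np.median(P[w],0))
# side face of the block (holder -x side) fit lower edge
E
```

```text
knob 19 [0.60045704 0.21113891 0.20680447] 0.003538350944037161
strip 67 [0.59411565 0.19722073 0.13793684]
z slope vs x [-0.02336014  0.13793684] std 0.0015332262225088056
[[0.611 0.201 0.137]
 [0.609 0.196 0.139]
 [0.604 0.201 0.138]
 [0.602 0.196 0.138]
 [0.597 0.203 0.139]
 [0.595 0.2   0.14 ]
 [0.593 0.198 0.138]
 [0.59  0.195 0.138]
 [0.586 0.2   0.138]
 [0.583 0.195 0.139]
 [0.579 0.2   0.135]
 [0.577 0.195 0.138]]
side white 21 [0.59376574 0.19945632 0.13885262]
```

```bash
python3 -c "
from h import *
s=r.get_state();print(s['time_s'],s['tcp_pos'],s['gripper_width'],s['contact_force'],abs(s['qd']).max());print(r.close_job())"
```

```text
15.95 [0.51531533 0.20687965 0.18448257] 0.015910875981148407 [-0.03767896 -0.59579643 -3.93593448] 0.10625682486271683
the job is handed in; nothing more can be done
None
```

I finished the whole sequence and handed the job in at 15.95 s of the 58 s allowed. The arm is still holding the holder in front of the lens. The hand-in reports no verdict, so what follows are my own measurements.

**What I did:** I took the blue piece from the middle rack slot and stood it in the holder, blue side towards the holder's +x. Then I pinched the red knob and swung the lever shut. I gripped the black handle at 60 N, lifted the holder straight up, turned it about 91° and moved it in front of the lens.

**Last checks:**

| Check | Measured | Needed |
|---|---|---|
| Distance from blue face to lens | about 119.5 mm | 120 ± 20 mm |
| Sideways offset from lens axis | about 0 mm | within 13 mm |
| Height of blue face against lens | about 2 mm above | within 13 mm |
| Holder tilt, from depth along its top | about 0.02 rad | below 0.14 rad |
| Lever, from knob position | about 0.03 rad from shut | below 0.15 rad |
| Piece top when placed in the holder | 86–88 mm (median 86 mm) | 86 mm when fully down |
| Handle grip | 15.9 mm opening, load steady near 4 N | still held, over 1 N |

The distance and offsets come from the arm's pose and my fitted lens position; the camera pictures agreed with that pose to a few millimetres.

**Where the checks disagreed:**
- **Lens height:** different methods gave 153 to 158 mm above the table. I used 156 mm, and the whole spread is inside the tolerance.
- **Camera offset:** the side camera read about 2–3 mm off against the arm and the top camera.
- **Possible sag:** one edge in the last side picture suggested the holder was drooping slightly. The depth readings on the knob and the block top showed no sag.
- **Lever push:** the knob moved about 3 mm past where I expected the lever to stop, with little force. I took this as play of the holder in its stand.

The side pictures showed the gold and grey pieces undisturbed. I did not measure the beaker or bottle again at the end, but the arm never came close to them and I felt no contact with the camera.

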